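# Take a turn with the dice cup at the library desk

## Robot

A 6-joint arm with a two-finger parallel gripper is mounted at the origin on the work surface. World frame = base frame: x ahead of the robot, y to its left, z up, the work surface at z = 0. Lengths are in m, angles in degrees, forces in N, time in s.
With the tool pointing down it reaches from about 0.375 to 0.9 m from the base axis. Payload 3.1 kg.
Tool frame: the origin (TCP) lies at the very end of the fingers, on their centre line; the grasp point (between the pads) lies 19 mm behind it (bot.hold_point_z is the z of the grasp point in the tool frame, in m); z points along the fingers, y is the direction in which the jaws open and shut (so a half turn about z gives the same grasp; the last joint's range is limited). The gripper opens to 87 mm and grips with 3 to 60 N. Pads are 19 mm wide; open, the fingers measure 117 mm over their backs; the gripper's body (75 mm by 190 mm) begins 51 mm behind the grasp point.
Start: joints at [-76.461, 30.224, 82.088, -0, 67.689, -10.227], TCP at [0.252, -0.572, 0.223] pointing down, gripper open.
Joint ranges: [-176.69, 176.69], [-43.24, 126.21], [12.49, 139.97], [-82, 262], [0, 151.66], [-163.58, 163.58]. Speed limits (degrees/s): [159.86, 159.86, 180, 180, 180, 180].

## Interface

Orientations are given as a 3x3 rotation matrix whose columns are the frame's x, y, z axes.
In Python, from rig import bot gives the robot as it stands.
- The arm moves only by the tool servo_tool, never from a script. Its argument "increments" is a list of rows, each a list of 3 entries, a list of its own where there are three numbers: the closure, from 0 (fully open) to 1 (shut), then the shift along the tool's x, y, z in mm, then the turn about the tool's z in degrees. In form: [[claw, [x, y, z], turn], ...]. A call has 1 to 5 rows; each row shifts and turns the commanded pose from where the row before left it, along the tool's axes as they then stand; what a row does not reach is not made up. A row lasts 1/8 s, in which the tool goes at most 62.5 mm and 10.7 degrees, less where a joint would pass 70% of its speed; a pose out of reach is approached as far as the arm can. A call with a gripper value outside its range is refused whole. The fingers move at their own pace and stop on an object; the grip force is fixed at half the most. Time passes only in rows, so rows that do not move let the fingers close. It gives the time, the measured TCP pose, the force and the opening at its end, in the units of the state.
- bot.read_state(): the state, without advancing time (a new reading comes with each control period).
- bot.capture(name): name is "side" or "top"; returns (picture, depth): 384x512x3 uint8, blue, green, red; 384x512 float32, m along the optical axis (not along the pixel's ray), 0 where there is no reading.
- bot.camera_info(name): a dict with "K" (3x3 intrinsics, pixels), "R" (3x3) and "t" (3): a world point X has camera coordinates R X + t. Camera axes: x right, y down, z forward; pixel columns grow to the right and rows downward; lengths in m; the calibration is good to about 2 mm. A picture is of the moment at which its call begins. camera_info takes no time and is no camera call.
- bot.hand_in(): hands the job in, once; it reports no verdict.
Trained networks look in the newest picture that a camera, given by its name, has taken for a name from the list of things; names that differ only in an ending like _2 or _b are one class to them, and where a whole thing is asked for, a point or a joint stands for the part that bears it (a point fixed in the world has none). Each returns a list of dicts, best first, with "p" (0 to 1); they miss things now and then, are a little off and sometimes report something else, mostly with a low value. They report only what shows in the picture. A call takes as long as a camera call.
- bot.find_in(camera, thing): "bbox" ([left, top, right, bottom] in pixels, round what is visible of it).
- bot.trace(camera, thing): "region" (384x512 bool, what is visible of it) and "bbox" ([left, top, right, bottom] in pixels, round what is visible of it).
The state is a dict: "time_s": time; "joint_positions": joint angles; "qvel": joint speeds; "tau": joint torques, N m; "position": TCP position; "tcp_rot": TCP orientation; "force": force on the tool from outside, world axes, zero at the start; "moment": the same for the moment, N m; "opening": opening from 0.0 (shut) to 1.0 (fully open).
Only numpy, scipy, OpenCV 4.12 (cv2) and the standard library are available. Lean on these libraries where they do the work, as an engineer would, in place of code of your own. Each camera call takes 0.05 s, during which the arm holds its last target.

## Task

Take your turn at the dice game on the library desk: lift the blue dice cup up off the hook of its wooden stand and set it upright on the round cork coaster, put every die on the desk into the cup, then carry the cup to the wooden tray with the green bottom and tip all the dice out into it. Stand the empty cup upright on the coaster again, and last of all press the red paddle of the turn timer all the way down to its stop and let it spring back, with all the dice lying in the tray. Do not disturb the mug, the book or the potted plant.

Things in the scene. Friction and masses are not known exactly. Their poses are not given: they have to be found in the camera images.
- cup: Loose blue dice cup, open above, 130 mm tall, outer diameter 60 mm at the foot, 70 mm at the rim, wall 3 mm, bottom 5 mm, 160 g. Origin: centre of the foot's underside; z up its axis. On its +x side a level brass wire loop (6 mm wire, 38 mm wide, 88 mm above the foot) reaches 69 mm from the axis. It starts empty, hanging upright by the loop, foot 70 mm above the desk, loop away from the robot.
- cup_grip (a point): point on the cup's axis 97 mm above its foot (33 mm below the rim), a good height to grip it across its 67 mm diameter with the tool tilted about 45 degrees from across the loop
- cup_mouth (a point): centre of the cup's mouth, level with its rim; axes as the cup's
- cup_loop (a point): middle of the outermost bar of the cup's wire loop, 66 mm from the axis on its +x side; inside, the loop is 26 mm wide and 28 mm deep
- stand: Fixed wooden stand: base 150 x 120 x 14 mm; post 16 x 32 mm, 210 mm tall, 90 mm from the origin along +x (far side). Origin: on the desk under the hanging cup's axis, z up. A brass hook comes from the post towards the cup at 150 mm height and turns up as a prong 10 mm thick, inside the cup's loop; a cork bumper (78 to 92 mm high) touches the cup's foot from behind.
- hook_tip (a point): top of the hook's upright prong, 179 mm above the desk, 58 mm from the stand's origin along +x; the cup comes off by lifting it straight up at least 30 mm
- coaster: Fixed round cork coaster, 110 mm across, 4 mm thick; origin at the centre of its underside on the desk
- tray: Fixed wooden dice tray with a green bottom, open above: outside 180 mm square, 50 mm tall, walls 8 mm, floor 9 mm thick. Origin at the centre of its underside on the desk
- timer: Fixed black turn timer, base 130 x 96 mm and 12 mm thick, with a housing 30 mm deep and 52 mm tall along its far (+x) edge. Origin at the centre of its underside on the desk
- paddle (a joint): Angle of the timer's red spring paddle, a plate 90 x 80 x 8 mm hinged along y in front of the housing, 33 mm from the timer's origin along +x, 20 mm above the desk. 0 rad: up (its near, -x, end raised 25 mm); 0.28 rad: pressed level, at its stop. It springs back; 3 N at the pad start it, 8 N hold it down.
- paddle_pad (a point): point on the paddle's upper face in the middle of its black rubber strip, 72 mm from the hinge: the place to press; 44 mm above the desk when up, 24 mm when fully down
- die1: White die with black pips, a 24 mm cube, 20 g, loose on the desk (three to five dice are there; None if this one is absent). Origin at its centre, axes along its edges
- die2: White die with black pips, a 24 mm cube, 20 g, loose on the desk (three to five dice are there; None if this one is absent). Origin at its centre, axes along its edges
- die3: White die with black pips, a 24 mm cube, 20 g, loose on the desk (three to five dice are there; None if this one is absent). Origin at its centre, axes along its edges
- die4: White die with black pips, a 24 mm cube, 20 g, loose on the desk (three to five dice are there; None if this one is absent). Origin at its centre, axes along its edges
- die5: White die with black pips, a 24 mm cube, 20 g, loose on the desk (three to five dice are there; None if this one is absent). Origin at its centre, axes along its edges
- mug: Bystander: white ceramic mug, 82 mm across and 95 mm tall, origin at the centre of its underside
- book: Bystander: closed red book lying flat, 155 x 210 x 36 mm, origin at the centre of its underside
- plant: Bystander: small plant in a terracotta pot 84 mm across and 65 mm tall, about 115 mm with leaves, origin at the centre of its underside

How it is judged (in metres and radians):
On the way, in this order (a step that is already met when the one before it is completed fails the run):
1. the cup is off its hook and stands upright on the coaster, let go (horizontal distance between cup and coaster below 0.03 m and height (world z) of cup below 0.012 m and angle between cup's own z axis and vertical below 0.1 rad and linear speed of cup below 0.03 m/s and contact force between the fingers and cup below 0.2 N), for 0.2 s.
2. every die is in the cup, which stands upright (z of die1 in the frame of cup between 0 and 0.13 m and x of die1 in the frame of cup between -0.034 and 0.034 m and y of die1 in the frame of cup between -0.034 and 0.034 m and z of die2 in the frame of cup between 0 and 0.13 m and x of die2 in the frame of cup between -0.034 and 0.034 m and y of die2 in the frame of cup between -0.034 and 0.034 m and z of die3 in the frame of cup between 0 and 0.13 m and x of die3 in the frame of cup between -0.034 and 0.034 m and y of die3 in the frame of cup between -0.034 and 0.034 m and z of die4 in the frame of cup between 0 and 0.13 m and x of die4 in the frame of cup between -0.034 and 0.034 m and y of die4 in the frame of cup between -0.034 and 0.034 m and z of die5 in the frame of cup between 0 and 0.13 m and x of die5 in the frame of cup between -0.034 and 0.034 m and y of die5 in the frame of cup between -0.034 and 0.034 m and angle between cup's own z axis and vertical below 0.2 rad), for 0.2 s.
3. the cup is tipped over with its mouth over the tray (angle between cup's own z axis and vertical above 1.2 rad and horizontal distance between cup_mouth and tray below 0.13 m and height (world z) of cup_mouth above 0.05 m), for 0.05 s.
4. every die lies in the tray and the empty cup stands upright on the coaster again, let go (all of step 1 and z of die1 in the frame of tray between 0.005 and 0.055 m and x of die1 in the frame of tray between -0.082 and 0.082 m and y of die1 in the frame of tray between -0.082 and 0.082 m and linear speed of each of die1, die2, die3, die4, die5 below 0.05 m/s and z of die2 in the frame of tray between 0.005 and 0.055 m and x of die2 in the frame of tray between -0.082 and 0.082 m and y of die2 in the frame of tray between -0.082 and 0.082 m and z of die3 in the frame of tray between 0.005 and 0.055 m and x of die3 in the frame of tray between -0.082 and 0.082 m and y of die3 in the frame of tray between -0.082 and 0.082 m and z of die4 in the frame of tray between 0.005 and 0.055 m and x of die4 in the frame of tray between -0.082 and 0.082 m and y of die4 in the frame of tray between -0.082 and 0.082 m and z of die5 in the frame of tray between 0.005 and 0.055 m and x of die5 in the frame of tray between -0.082 and 0.082 m and y of die5 in the frame of tray between -0.082 and 0.082 m), for 0.2 s.
5. the paddle is pressed down to its stop (value of joint paddle above 0.26 rad), for 0.1 s.
At the end, for the whole second after the job is handed in: Every die present lies at rest inside the tray; the cup stands upright (within 6 degrees) and at rest on the coaster, its axis within 30 mm of the coaster's centre; the paddle has sprung back up (below 0.05 rad) (z of die1 in the frame of tray between 0.005 and 0.055 m and x of die1 in the frame of tray between -0.082 and 0.082 m and y of die1 in the frame of tray between -0.082 and 0.082 m and linear speed of each of die1, die2, die3, die4, die5 below 0.05 m/s and z of die2 in the frame of tray between 0.005 and 0.055 m and x of die2 in the frame of tray between -0.082 and 0.082 m and y of die2 in the frame of tray between -0.082 and 0.082 m and z of die3 in the frame of tray between 0.005 and 0.055 m and x of die3 in the frame of tray between -0.082 and 0.082 m and y of die3 in the frame of tray between -0.082 and 0.082 m and z of die4 in the frame of tray between 0.005 and 0.055 m and x of die4 in the frame of tray between -0.082 and 0.082 m and y of die4 in the frame of tray between -0.082 and 0.082 m and z of die5 in the frame of tray between 0.005 and 0.055 m and x of die5 in the frame of tray between -0.082 and 0.082 m and y of die5 in the frame of tray between -0.082 and 0.082 m and horizontal distance between cup and coaster below 0.03 m and height (world z) of cup below 0.012 m and angle between cup's own z axis and vertical below 0.1 rad and linear speed of cup below 0.03 m/s and value of joint paddle below 0.05 rad); the robot touches nothing.
It fails at once if the mug is pushed more than 30 mm or tipped (distance of mug from where it was at the start of the episode above 0.03 m or angle between mug's own z axis and vertical above 0.4 rad).
It fails at once if the book is pushed more than 30 mm or tipped (distance of book from where it was at the start of the episode above 0.03 m or angle between book's own z axis and vertical above 0.4 rad).
It fails at once if the plant is pushed more than 30 mm or tipped (distance of plant from where it was at the start of the episode above 0.03 m or angle between plant's own z axis and vertical above 0.4 rad).
Of die1, die2, die3, die4, die5 only 3 to 5 are there at a start; the rules pass over those that are not, and their reading is None.
At some moment in a run one of die1, die2, die3, die4, die5 may be knocked a few centimetres aside while the robot is not near it.
It also fails if it takes over 208 s, if anything falls off the work surface, if the arm or the gripper's body presses on something with over 40 N, if the wrist force passes 120 N, or if a joint passes its speed limit or range.

## Working session

There is one attempt and no reset: what is moved stays moved. The work goes in short steps, Python scripts to look and compute and a tool call to move; the robot and the scene stay as the last step left them, time stands still between calls to the robot, and variables do not carry over. Pictures are saved under pics/ and viewed, and the job is handed in when it is done.

Besides the shell and the picture viewer there is one more tool, called as name(argument=value, ...), one argument or row to a line, values as JSON. servo_tool: Moves the arm, as the interface text tells. Its arguments: {"type":"object","properties":{"increments":{"type":"array","items":{"type":"array"}}},"required":["increments"]}

```bash
ls; mkdir -p pics
cat > h.py <<'E'
import numpy as np, cv2
from rig import bot
def cap(n,f=None):
    p,d=bot.capture(n)
    if f: cv2.imwrite('pics/'+f,p)
    return p,d
def cloud(n,d):
    c=bot.camera_info(n);K,R,t=[np.array(c[k]) for k in('K','R','t')]
    v,u=np.mgrid[:d.shape[0],:d.shape[1]]
    P=np.stack([(u-K[0,2])/K[0,0]*d,(v-K[1,2])/K[1,1]*d,d],-1)
    return (P-t)@R
def st():
    s=bot.read_state();print(round(s['time_s'],2),np.round(s['position'],4),'op',round(s['opening'],3),'F',np.round(s['force'],1),'z',np.round(np.array(s['tcp_rot'])[:,2],3),'y',np.round(np.array(s['tcp_rot'])[:,1],3));return s
E
python3 - <<'E'
from h import *
s=st();print(s)
for n in('side','top'):
    p,d=cap(n,n+'0.png');c=bot.camera_info(n);print(n,c)
    X=cloud(n,d)
    for th in('cup','stand','coaster','tray','timer','paddle','die1','mug','book','plant'):
        for r in bot.trace(n,th):
            m=r['region']&(d>0);Q=X[m]
            print(n,th,round(r['p'],2),np.round(r['bbox']).astype(int),m.sum(),np.round(np.median(Q,0),3),np.round(np.percentile(Q,3,0),3),np.round(np.percentile(Q,97,0),3)) if len(Q) else print(n,th,r['p'],'nodepth')
E
```

```text
pics
0.0 [ 0.2517 -0.5712  0.2216] op 0.997 F [-0.5  0.4 -0.1] z [-0.001  0.002 -1.   ] y [ 0.403 -0.915 -0.002]
{'time_s': 0.0, 'joint_positions': array([-7.64627825e+01,  3.02788079e+01,  8.21584040e+01,  6.82638586e-04,
        6.76894768e+01, -1.02273394e+01]), 'qvel': array([ 0.05380769, -0.06234863,  0.01335158, -0.00582714, -0.04947705,
        0.01687616]), 'tau': array([ 1.36180770e-03, -4.40034699e+01, -1.76591152e+01,  6.33395906e-02,
        5.82154433e-02, -1.63221152e-04]), 'position': array([ 0.25171249, -0.57124835,  0.22156214]), 'tcp_rot': array([[ 9.15211056e-01,  4.02974524e-01, -5.06859393e-04],
       [ 4.02974641e-01, -9.15208614e-01,  2.15228491e-03],
       [ 4.03433903e-04, -2.17404642e-03, -9.99997555e-01]]), 'force': array([-0.4561723 ,  0.38988978, -0.05206098]), 'moment': array([ 0.01137561, -0.04742234,  0.01081415]), 'opening': 0.9966153935089554}
side {'K': array([[455.16427451,   0.        , 253.07269678],
       [  0.        , 455.16427451, 186.70128661],
       [  0.        ,   0.        ,   1.        ]]), 'R': array([[-0.9997442 , -0.02219199,  0.
[... 2564 characters left out ...]
 0.93 [305 215 323 234] 430 [ 0.429 -0.23   0.039] [ 0.39  -0.268  0.024] [ 0.469 -0.195  0.052]
top die1 0.51 [261 220 271 227] 44 [ 0.445 -0.051  0.023] [ 0.432 -0.063  0.002] [ 0.458 -0.039  0.028]
top die1 0.26 [164 146 197 195] 830 [0.657 0.265 0.016] [0.566 0.224 0.008] [0.707 0.332 0.207]
top mug 0.8 [186 204 209 238] 494 [0.443 0.212 0.012] [ 0.399  0.171 -0.002] [0.498 0.247 0.099]
top book 0.97 [ 96 208 155 256] 2326 [0.402 0.482 0.036] [0.327 0.381 0.004] [0.476 0.586 0.043]
top book 0.5 [297 207 323 243] 793 [ 0.441 -0.228  0.038] [ 0.384 -0.275  0.01 ] [ 0.501 -0.188  0.057]
top plant 0.71 [370 218 392 241] 389 [ 0.418 -0.483  0.068] [ 0.385 -0.523  0.059] [ 0.455 -0.451  0.103]
```

```bash
ls pics
```

```text
side0.png
top0.png
```

Run:
```python
import cv2
for n in('side0','top0'):
    p=cv2.imread(f'pics/{n}.png')
    q=p[90:310,140:400] if n=='side0' else p[120:280,80:420]
    s=3 if n=='side0' else 2.3
    cv2.imwrite(f'pics/{n}z.png',cv2.resize(q,None,fx=s,fy=s,interpolation=cv2.INTER_CUBIC)[:600,:800])
```

```text
(no output)
```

View pics/side0z.png

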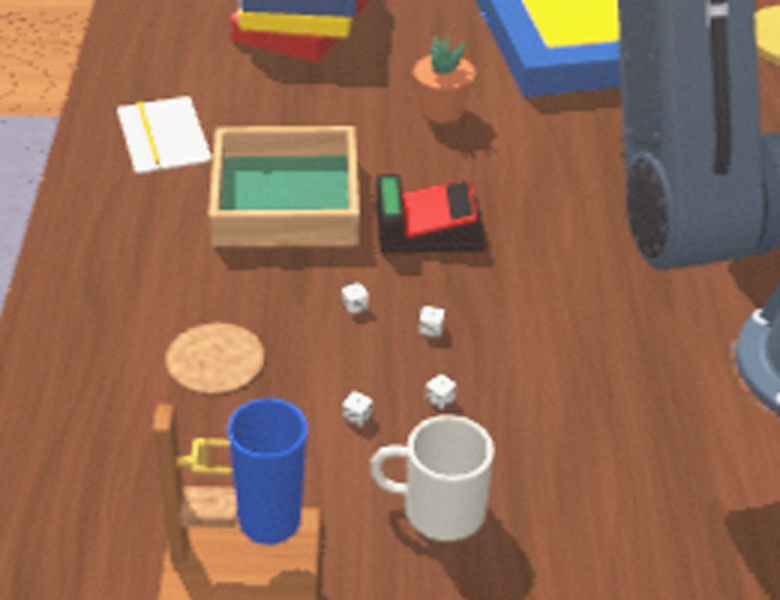

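View pics/top0z.png

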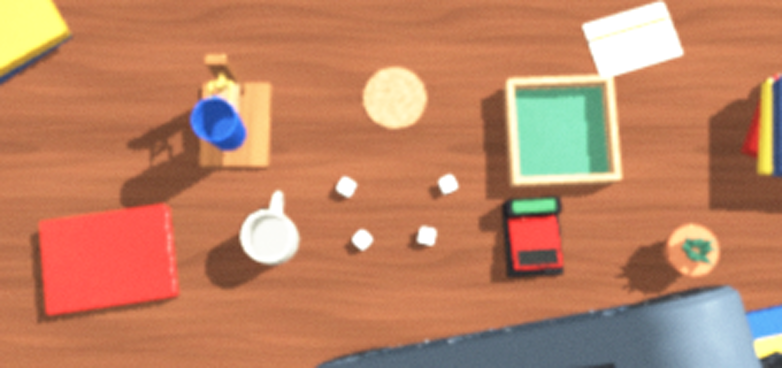

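```bash
cat >> h.py <<'E'
def dice(n,p,d,zlo=0.016,zhi=0.034,box=(0.3,0.9,-0.42,0.42),minn=8):
    X=cloud(n,d);hsv=cv2.cvtColor(p,cv2.COLOR_BGR2HSV)
    m=(d>0)&(hsv[...,1]<70)&(hsv[...,2]>130)&(X[...,2]>zlo)&(X[...,2]<zhi)&(X[...,0]>box[0])&(X[...,0]<box[1])&(X[...,1]>box[2])&(X[...,1]<box[3])
    k,l,stt,c=cv2.connectedComponentsWithStats(m.astype(np.uint8))
    for i in range(1,k):
        if stt[i,4]>=minn:
            Q=X[l==i];r=cv2.minAreaRect((Q[:,:2]*1000).astype(np.float32))
            print(n,'die px',np.round(c[i]),stt[i,4],'rect c',np.round(r[0],1),'size',np.round(r[1],1),'ang',round(r[2],1),'z',np.round(np.percentile(Q[:,2],[10,50,90]),3))
E
python3 - <<'E'
from h import *
for n in('side','top'):
    p,d=cap(n);X=cloud(n,d)
    dice(n,p,d)
    hsv=cv2.cvtColor(p,cv2.COLOR_BGR2HSV)
    # cup blue rim
    b=(hsv[...,0]>105)&(hsv[...,0]<130)&(hsv[...,1]>150)&(d>0)&(X[...,0]>.5)&(X[...,1]>.2)&(X[...,1]<.4)
    Q=X[b&(X[...,2]>.185)];print(n,'rim',len(Q),np.round(Q.min(0),4),np.round(Q.max(0),4),np.round(cv2.minEnclosingCircle((Q[:,:2]*1000).astype(np.float32)),1) if 0 else cv2.minEnclosingCircle((Q[:,:2]*1000).astype(np.float32)))
    for th,lo,hi in(('tray',.044,.056),('timer',.047,.058),('timer',.007,.017),('stand',.01,.018),('stand',.2,.215),('coaster',-.01,.02)):
        r=bot.trace(n,th)[0]['region']
        Q=X[r&(X[...,2]>lo)&(X[...,2]<hi)&(d>0)]
        if len(Q)>3: print(n,th,lo,len(Q),cv2.minAreaRect((Q[:,:2]*1000).astype(np.float32)),'z',np.round(np.median(Q[:,2]),4))
E
```

```text
side die px [258. 188.] 38 rect c [536.4 -84.3] size [22.3 26.3] ang 39.3 z [0.019 0.022 0.026]
side die px [284. 195.] 43 rect c [447.  -48.1] size [30.6 20.8] ang 88.1 z [0.019 0.023 0.027]
side die px [287. 218.] 49 rect c [438.9  59.4] size [26.7 24.3] ang 42.2 z [0.019 0.023 0.026]
side die px [259. 224.] 49 rect c [531.1  88.9] size [25.5 22.7] ang 64.6 z [0.018 0.023 0.026]
side die px [290. 245.] 60 rect c [436.5 176.2] size [14.2 51.8] ang 83.7 z [0.018 0.026 0.033]
side die px [284. 260.] 124 rect c [459.  229.5] size [ 36.9 104.7] ang 71.1 z [0.019 0.025 0.032]
side rim 191 [0.5778 0.2491 0.185 ] [0.6419 0.3205 0.2017] ((610.6796875, 284.78253173828125), 35.85525131225586)
side tray 0.044 362 ((627.1036376953125, -281.962158203125), (179.96153259277344, 194.33741760253906), 2.1758944988250732) z 0.0494
side timer 0.047 162 ((450.6106872558594, -229.69692993164062), (116.96932220458984, 100.61323547363281), 3.973858594894409) z 0.051
side timer 0.007 188 ((443.5457763671875, -227.75662231445312), (131.8389892578125, 98.58877563476562), 6.258081436157227) z 0.012
side stand 
[... 1041 characters left out ...]
5625, 182.2546844482422), 2.7043569087982178) z 0.0506
top timer 0.047 213 ((446.0841369628906, -229.7700958251953), (113.96102905273438, 93.07728576660156), 3.108269214630127) z 0.0523
top timer 0.007 136 ((435.41937255859375, -232.4742431640625), (115.79750061035156, 95.40415954589844), 3.6588785648345947) z 0.0124
top stand 0.01 459 ((637.3251953125, 280.9722900390625), (118.02161407470703, 149.2299346923828), 89.80989837646484) z 0.0142
top stand 0.2 46 ((663.297607421875, 275.837890625), (89.75979614257812, 30.465011596679688), 10.229565620422363) z 0.2086
top coaster -0.01 525 ((688.5964965820312, 6.4183502197265625), (104.42793273925781, 104.56926727294922), 64.64390563964844) z 0.005
```

servo_tool(
  increments=[
    [0,[0,0,-60],8],
    [0,[0,0,-60],8],
    [0,[0,0,-40],7.8],
    [0,[30,-50,0],0],
    [0,[30,-50,0],0],
  ],
)

```text
time_s: 2.42
position: [0.3123, -0.4714, 0.3831]
tcp_rot: [[1.0, -0.002, 0.001], [-0.002, -1.0, -0.001], [0.001, 0.001, -1.0]]
force: [0.5, -0.8, 0.9]
opening: 1.0
```

servo_tool(
  increments=[
    [0,[30,-50,0],0],
    [0,[30,-50,0],0],
    [0,[30,-50,0],0],
    [0,[30,-50,0],0],
    [0,[30,-50,0],0],
  ],
)

```text
time_s: 3.05
position: [0.4628, -0.2204, 0.3828]
tcp_rot: [[1.0, -0.001, 0.001], [-0.001, -1.0, -0.0], [0.001, 0.0, -1.0]]
force: [0.4, -0.6, 0.4]
opening: 0.999
```

servo_tool(
  increments=[
    [0,[40,-40,0],0],
    [0,[40,-40,0],0],
    [0,[40,-40,0],0],
    [0,[40,-40,0],0],
    [0,[0,0,0],0],
  ],
)

```text
time_s: 3.68
position: [0.6241, -0.059, 0.3817]
tcp_rot: [[1.0, 0.005, 0.0], [0.005, -1.0, 0.001], [0.0, -0.001, -1.0]]
force: [-0.3, -0.6, 0.4]
opening: 0.999
```

servo_tool(
  increments=[
    [0,[60,0,0],0],
    [0,[60,0,0],0],
    [0,[60,0,0],0],
    [0,[60,0,0],0],
    [0,[60,0,0],0],
  ],
)

```text
time_s: 4.3
position: [0.8911, -0.0625, 0.3685]
tcp_rot: [[1.0, -0.002, 0.023], [-0.002, -1.0, -0.002], [0.023, 0.002, -1.0]]
force: [52.8, -6.8, 19.2]
opening: 1.002
```

Run:
```python
from h import *
s=st();print(np.round(s['joint_positions'],1))
```

```text
4.3 [ 0.8911 -0.0625  0.3685] op 1.002 F [52.8 -6.8 19.2] z [ 0.023 -0.002 -1.   ] y [-0.002 -1.     0.002]
[-11.2  53.9  12.5   0.2 112.4  79. ]
```

servo_tool(
  increments=[
    [0,[-60,0,0],0],
    [0,[-60,0,0],0],
    [0,[-60,-40,0],0],
    [0,[0,-40,0],0],
    [0,[0,0,0],0],
  ],
)

```text
time_s: 4.92
position: [0.7309, 0.0154, 0.3685]
tcp_rot: [[1.0, 0.002, 0.022], [0.002, -1.0, -0.001], [0.022, 0.001, -1.0]]
force: [0.4, -0.2, -0.7]
opening: 0.997
```

Run:
```python
from h import *
s=st();print(np.round(s['joint_positions'],2))
for n in('side','top'):
    p,d=cap(n,n+'1.png');dice(n,p,d)
p=cv2.imread('pics/top1.png');cv2.imwrite('pics/top1z.png',cv2.resize(p[120:330,80:420],None,fx=2.3,fy=2.3))
```

```text
4.92 [0.7309 0.0154 0.3685] op 0.997 F [ 0.4 -0.2 -0.7] z [ 0.022 -0.001 -1.   ] y [ 0.002 -1.     0.001]
[-7.57 32.84 54.29  0.11 91.61 82.31]
side die px [258. 188.] 40 rect c [534.9 -84.8] size [24.5 25.1] ang 0.9 z [0.019 0.022 0.026]
side die px [284. 195.] 44 rect c [447.  -48.1] size [32.1 20.9] ang 88.3 z [0.018 0.023 0.027]
side die px [287. 218.] 48 rect c [439.4  60. ] size [25.3 24.6] ang 46.2 z [0.019 0.023 0.026]
side die px [259. 224.] 47 rect c [530.2  90. ] size [24.4 22.8] ang 49.2 z [0.018 0.023 0.027]
side die px [290. 245.] 58 rect c [436.7 176.6] size [12.3 51.8] ang 84.9 z [0.019 0.025 0.032]
side die px [284. 260.] 129 rect c [460.9 228.7] size [ 37.5 108. ] ang 71.3 z [0.019 0.026 0.032]
top die px [274. 200.] 38 rect c [532.6 -86.6] size [23.1 23.7] ang 28.5 z [0.022 0.026 0.03 ]
top die px [201. 209.] 9 rect c [493.1 199.6] size [ 5.5 20. ] ang 75.6 z [0.025 0.029 0.032]
top die px [265. 222.] 38 rect c [443.7 -50.6] size [22.7 23.9] ang 74.9 z [0.022 0.025 0.028]
```

View pics/top1z.png

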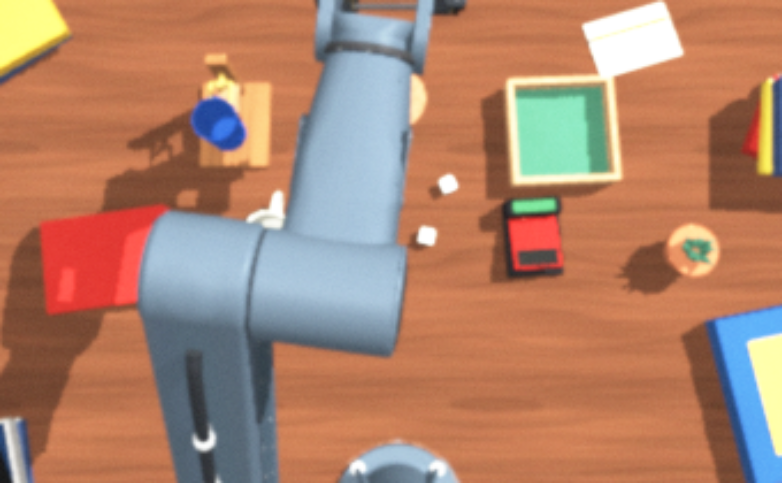

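```bash
cat >> h.py <<'E'
def to(x,y,z,n=1):
    s=st();R=np.array(s['tcp_rot']);dl=np.array([x,y,z])-np.array(s['position'])
    print('tool delta mm',np.round(R.T@dl*1000,1));return s
E
echo
```

servo_tool(
  increments=[
    [0,[-25,-53.5,13],0],
    [0,[-25,-53.5,13],0],
    [0,[-25,-53.5,13],0],
    [0,[-25,-53.5,13],0],
    [0,[-24,-54,14],0],
  ],
)

```text
time_s: 5.65
position: [0.6109, 0.2813, 0.2981]
tcp_rot: [[1.0, -0.003, 0.023], [-0.003, -1.0, -0.002], [0.023, 0.002, -1.0]]
force: [0.8, 0.1, 0.4]
opening: 1.001
```

servo_tool(
  increments=[
    [0,[0,0,0],0],
    [0,[0,0,0],0],
  ],
)

```text
time_s: 5.9
position: [0.6115, 0.2803, 0.2985]
tcp_rot: [[1.0, -0.001, 0.023], [-0.001, -1.0, -0.003], [0.023, 0.002, -1.0]]
force: [0.4, 0.6, 0.3]
opening: 1.003
```

Run:
```python
from h import *
to(.608,.284,.148)
for n in('side','top'):
    p,d=cap(n);X=cloud(n,d);hsv=cv2.cvtColor(p,cv2.COLOR_BGR2HSV)
    b=(hsv[...,0]>105)&(hsv[...,0]<130)&(hsv[...,1]>150)&(d>0)&(X[...,0]>.5)&(X[...,1]>.2)&(X[...,1]<.4)
    Q=X[b&(X[...,2]>.19)]
    if len(Q):print(n,len(Q),cv2.minEnclosingCircle((Q[:,:2]*1000).astype(np.float32)))
    P=bot.camera_info(n)
    if n=='side':cv2.imwrite('pics/s2.png',cv2.resize(p[150:310,150:350],None,fx=3,fy=3))
```

```text
5.9 [0.6115 0.2803 0.2985] op 1.003 F [0.4 0.6 0.3] z [ 0.023 -0.003 -1.   ] y [-0.001 -1.     0.002]
tool delta mm [ -7.   -4.1 150.3]
side 137 ((612.546142578125, 283.845703125), 37.106048583984375)
top 12 ((584.8270263671875, 237.57644653320312), 25.807327270507812)
```

View pics/s2.png

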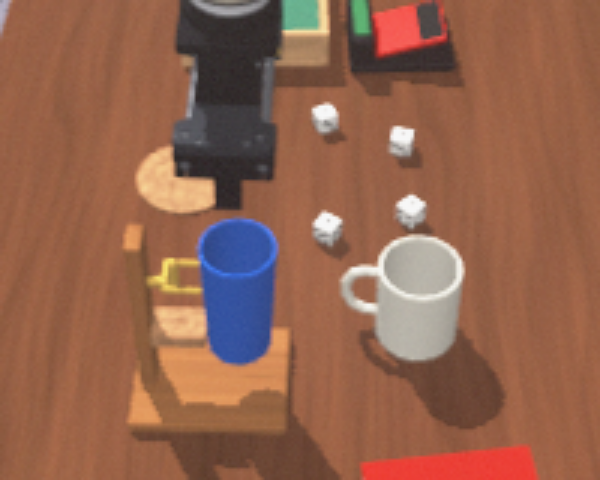

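servo_tool(
  increments=[
    [0,[-6,-4,30],0],
    [0,[0,0,30],0],
    [0,[0,0,30],0],
    [0,[0,0,30],0],
    [0,[0,0,30],0],
  ],
)

```text
time_s: 6.62
position: [0.6094, 0.2832, 0.1479]
tcp_rot: [[1.0, -0.004, 0.024], [-0.004, -1.0, -0.001], [0.024, 0.001, -1.0]]
force: [0.2, 0.3, 0.0]
opening: 1.002
```

servo_tool(
  increments=[
    [0.1,[0,0,0],0],
    [0.5,[0,0,0],0],
    [1,[0,0,0],0],
    [1,[0,0,0],0],
    [1,[0,0,0],0],
  ],
)

```text
time_s: 7.25
position: [0.6089, 0.2853, 0.15]
tcp_rot: [[1.0, -0.0, 0.026], [-0.0, -1.0, -0.001], [0.026, 0.001, -1.0]]
force: [1.7, -1.4, 3.4]
opening: 0.778
```

servo_tool(
  increments=[
    [1,[0,0,0],0],
    [1,[0,0,0],0],
  ],
)

```text
time_s: 7.5
position: [0.6088, 0.2853, 0.1498]
tcp_rot: [[1.0, -0.0, 0.026], [-0.0, -1.0, -0.001], [0.026, 0.001, -1.0]]
force: [0.5, -1.3, 5.2]
opening: 0.787
```

servo_tool(
  increments=[
    [1,[0.3,0,-10],0],
    [1,[0.3,0,-15],0],
    [1,[0.4,0,-15],0],
    [1,[0.5,0,-20],0],
    [1,[0.5,0,-20],0],
  ],
)

```text
time_s: 8.12
position: [0.6062, 0.2855, 0.2284]
tcp_rot: [[1.0, -0.0, 0.019], [-0.0, -1.0, -0.002], [0.019, 0.002, -1.0]]
force: [0.1, -0.5, -1.7]
opening: 0.783
```

servo_tool(
  increments=[
    [1,[0,0,-10],0],
    [1,[0,0,-10],0],
    [1,[0,0,0],0],
  ],
)

```text
time_s: 8.5
position: [0.6074, 0.2855, 0.2489]
tcp_rot: [[1.0, -0.001, 0.023], [-0.0, -1.0, -0.001], [0.023, 0.001, -1.0]]
force: [-0.1, -0.3, -2.0]
opening: 0.782
```

Run:
```python
from h import *
st()
p,d=cap('side');cv2.imwrite('pics/s3.png',cv2.resize(p[150:310,150:350],None,fx=3,fy=3))
```

```text
8.5 [0.6074 0.2855 0.2489] op 0.782 F [-0.1 -0.3 -2. ] z [ 0.023 -0.001 -1.   ] y [-0.001 -1.     0.001]
```

View pics/s3.png

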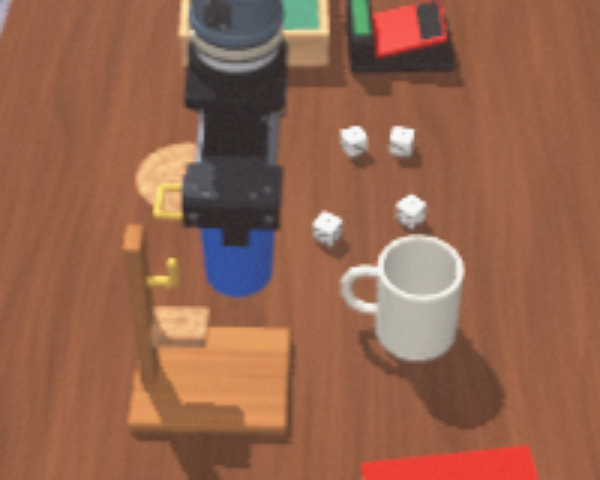

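servo_tool(
  increments=[
    [1,[10,40,0],0],
    [1,[18,60,0],0],
    [1,[18,60,0],0],
    [1,[18,60,0],0],
    [1,[10,40,0],0],
  ],
)

```text
time_s: 9.18
position: [0.6812, 0.0225, 0.2492]
tcp_rot: [[1.0, -0.003, 0.021], [-0.003, -1.0, -0.002], [0.021, 0.002, -1.0]]
force: [1.2, 0.3, -2.2]
opening: 0.78
```

servo_tool(
  increments=[
    [1,[0,0,0],-10],
    [1,[0,0,0],-10],
    [1,[0,0,0],-10],
    [1,[0,0,0],-10],
    [1,[0,0,0],-10],
  ],
)

```text
time_s: 9.8
position: [0.6804, 0.0257, 0.2491]
tcp_rot: [[0.639, 0.769, 0.02], [0.769, -0.639, -0.001], [0.012, 0.016, -1.0]]
force: [0.2, -0.6, -2.4]
opening: 0.78
```

servo_tool(
  increments=[
    [1,[0,0,0],-10],
    [1,[0,0,0],-10],
    [1,[0,0,0],-10],
    [1,[0,0,0],-10],
    [1,[0,0,0],0],
  ],
)

```text
time_s: 10.42
position: [0.6805, 0.0258, 0.2493]
tcp_rot: [[0.003, 1.0, 0.02], [1.0, -0.003, -0.001], [-0.001, 0.02, -1.0]]
force: [1.0, 0.4, -1.9]
opening: 0.781
```

Run:
```python
from h import *
s=to(.690,.0065,.084);print(np.round(s['joint_positions'],1))
p,d=cap('side');cv2.imwrite('pics/s4.png',cv2.resize(p[130:290,150:350],None,fx=3,fy=3))
```

```text
10.43 [0.6805 0.0258 0.2493] op 0.781 F [ 1.   0.4 -1.9] z [ 0.02  -0.001 -1.   ] y [ 1.    -0.003  0.02 ]
tool delta mm [-19.1   6.2 165.5]
[-7.2 32.8 72.6  0.1 73.5 -7.1]
```

View pics/s4.png

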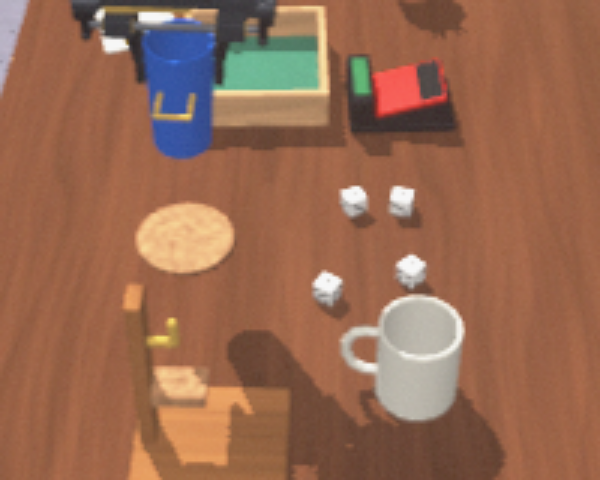

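servo_tool(
  increments=[
    [1,[-7,2,30],0],
    [1,[-6,2,35],0],
    [1,[-6,2,40],0],
    [1,[0,0,35],0],
    [1,[0,0,15],0],
  ],
)

```text
time_s: 11.1
position: [0.6888, 0.0066, 0.0927]
tcp_rot: [[0.003, 1.0, 0.017], [1.0, -0.003, -0.001], [-0.001, 0.017, -1.0]]
force: [-0.0, 0.6, -1.6]
opening: 0.782
```

servo_tool(
  increments=[
    [1,[0,0,4],0],
    [1,[0,0,3],0],
    [1,[0,0,3],0],
  ],
)

```text
time_s: 11.48
position: [0.6918, 0.0064, 0.0871]
tcp_rot: [[0.001, 1.0, 0.025], [1.0, -0.001, -0.002], [-0.002, 0.025, -1.0]]
force: [0.7, 0.5, -1.4]
opening: 0.781
```

servo_tool(
  increments=[
    [1,[0,0,2],0],
    [1,[0,0,2],0],
    [1,[0,0,0],0],
  ],
)

```text
time_s: 11.85
position: [0.6927, 0.0058, 0.086]
tcp_rot: [[0.0, 1.0, 0.027], [1.0, -0.0, -0.003], [-0.003, 0.027, -1.0]]
force: [-2.1, -0.9, 11.3]
opening: 0.78
```

servo_tool(
  increments=[
    [1,[0,0,1.5],0],
    [1,[0,0,0],0],
  ],
)

```text
time_s: 12.1
position: [0.6938, 0.0056, 0.0854]
tcp_rot: [[0.001, 1.0, 0.03], [1.0, -0.0, -0.003], [-0.003, 0.03, -1.0]]
force: [-1.4, -1.3, 12.8]
opening: 0.786
```

Contact on the coaster; release.

servo_tool(
  increments=[
    [0.5,[0,0,-1],0],
    [0,[0,0,0],0],
    [0,[0,0,0],0],
    [0,[0,0,0],0],
    [0,[0,0,0],0],
  ],
)

```text
time_s: 12.72
position: [0.6904, 0.0066, 0.0806]
tcp_rot: [[0.001, 1.0, 0.021], [1.0, -0.001, -0.001], [-0.001, 0.021, -1.0]]
force: [-0.9, -1.0, 0.2]
opening: 0.992
```

servo_tool(
  increments=[
    [0,[0,0,-20],0],
    [0,[0,0,-40],0],
    [0,[0,0,-60],0],
    [0,[0,0,-60],0],
    [0,[-40,0,-30],0],
  ],
)

```text
time_s: 13.35
position: [0.6876, -0.0311, 0.2976]
tcp_rot: [[-0.004, 1.0, 0.031], [1.0, 0.004, -0.002], [-0.002, 0.031, -1.0]]
force: [0.5, -0.4, -1.2]
opening: 1.0
```

servo_tool(
  increments=[
    [0,[-60,0,0],0],
    [0,[-60,0,0],0],
    [0,[-60,0,0],0],
    [0,[0,0,0],0],
  ],
)

```text
time_s: 13.85
position: [0.6854, -0.2188, 0.2925]
tcp_rot: [[0.007, 1.0, 0.024], [1.0, -0.007, -0.004], [-0.004, 0.024, -1.0]]
force: [-1.0, 0.1, 0.7]
opening: 1.004
```

```bash
cat >> h.py <<'E'
def cup(n,p,d,lo,hi,box=(.3,.9,-.45,.45)):
    X=cloud(n,d);hsv=cv2.cvtColor(p,cv2.COLOR_BGR2HSV)
    b=(hsv[...,0]>105)&(hsv[...,0]<130)&(hsv[...,1]>150)&(d>0)&(X[...,0]>box[0])&(X[...,0]<box[1])&(X[...,1]>box[2])&(X[...,1]<box[3])
    for a in(lo,):
        Q=X[b&(X[...,2]>a)&(X[...,2]<hi)]
        if len(Q)>3:
            c,r=cv2.minEnclosingCircle((Q[:,:2]*1000).astype(np.float32));print(n,'cup slice',len(Q),np.round(c,1),round(r,1),'zmax',np.round(np.percentile(X[b][:,2],98),3))
    y=(hsv[...,0]>18)&(hsv[...,0]<35)&(hsv[...,1]>110)&(d>0)&(X[...,2]>.06)&(X[...,2]<.3)&(X[...,0]>box[0])&(X[...,0]<box[1])&(X[...,1]>box[2])&(X[...,1]<.2)
    Q=X[y]
    if len(Q):print(n,'loop',len(Q),np.round(Q.min(0),3),np.round(Q.max(0),3))
E
python3 - <<'E'
from h import *
st()
for n in('side','top'):
    p,d=cap(n,n+'5.png');dice(n,p,d);cup(n,p,d,.12,.15)
p=cv2.imread('pics/side5.png');cv2.imwrite('pics/s5.png',cv2.resize(p[100:290,150:350],None,fx=3,fy=3))
E
```

```text
13.85 [ 0.6854 -0.2188  0.2925] op 1.004 F [-1.   0.1  0.7] z [ 0.024 -0.004 -1.   ] y [ 1.    -0.007  0.024]
side die px [268. 195.] 41 rect c [502.  -46.8] size [25. 23.] ang 12.6 z [0.019 0.023 0.026]
side die px [284. 195.] 42 rect c [446.9 -49.4] size [31.1 21.1] ang 88.1 z [0.018 0.023 0.027]
side die px [287. 219.] 48 rect c [440.8  61.8] size [24.7 25.3] ang 47.3 z [0.018 0.023 0.027]
side die px [259. 224.] 49 rect c [531.6  89.7] size [25.5 25.7] ang 69.8 z [0.019 0.023 0.027]
side die px [289. 245.] 55 rect c [435.1 176.8] size [12.2 48.8] ang 83.5 z [0.02  0.026 0.033]
side die px [284. 260.] 136 rect c [461.2 227.5] size [ 37.8 107.8] ang 67.4 z [0.018 0.026 0.032]
side cup slice 144 [695.5   7.8] 37.1 zmax 0.136
side loop 23 [ 0.634 -0.21   0.091] [0.713 0.078 0.299]
top die px [201. 210.] 9 rect c [493.  199.8] size [ 4.8 19. ] ang 74.3 z [0.023 0.027 0.03 ]
top die px [191. 218.] 10 rect c [458.7 238.1] size [ 4.5 33.3] ang 53.6 z [0.021 0.022 0.032]
top cup slice 40 [690.9   6.2] 33.6 zmax 0.135
top loop 38 [0.675 0.043 0.086] [0.712 0.075 0.103]
```

View pics/s5.png

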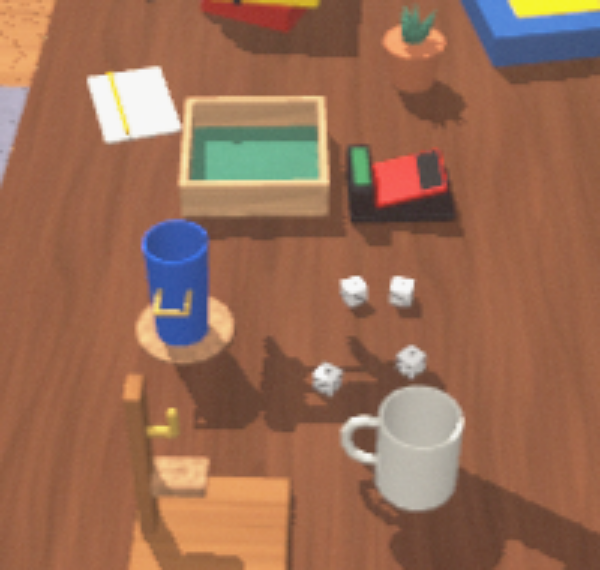

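```bash
cat >> h.py <<'E'
from scipy.optimize import minimize
def fitdie(obs,x,y,zc=.012):
    # obs: list of (cam,img)
    S=4;data=[]
    for n,p in obs:
        c=bot.camera_info(n);K,R,t=[np.array(c[k]) for k in('K','R','t')]
        uv=K@(R@np.array([x,y,zc])+t);u,v=(uv[:2]/uv[2]).astype(int);r=12
        g=p[v-r:v+r+1,u-r:u+r+1].astype(np.float32)
        w=g[...,0]  # blue channel: white vs wood
        bgl=np.median(w);w=np.clip((w-bgl)/(np.percentile(w,98)-bgl),0,1)
        data.append((K,R,t,u-r,v-r,2*r+1,w))
    cor=np.array([[i,j,k] for i in(-1,1) for j in(-1,1) for k in(-1,1)])*.012
    def cost(q):
        e=0;a=q[2]
        Rz=np.array([[np.cos(a),-np.sin(a),0],[np.sin(a),np.cos(a),0],[0,0,1]])
        P=cor@Rz.T+[q[0],q[1],zc]
        for K,R,t,u0,v0,m,w in data:
            pc=(P@R.T+t)@K.T;px=pc[:,:2]/pc[:,2:]-[u0,v0]+.5
            im=np.zeros((m*S,m*S),np.uint8)
            h=cv2.convexHull((px*S*16).astype(np.int32))
            cv2.fillConvexPoly(im,h,255,shift=4)
            s=cv2.resize(im,(m,m),interpolation=cv2.INTER_AREA)/255.
            e+=((s-w)**2).sum()
        return e
    best=None
    for a0 in np.deg2rad(np.arange(0,90,15)):
        r=minimize(cost,[x,y,a0],method='Nelder-Mead',options=dict(initial_simplex=[[x,y,a0],[x+.004,y,a0],[x,y+.004,a0],[x,y,a0+.2]],xatol=1e-4,fatol=1e-3))
        if best is None or r.fun<best.fun:best=r
    q=best.x;print('die',np.round(q[:2],4),'yaw',round(np.degrees(q[2])%90,1),'cost',round(best.fun,2))
    return q
E
python3 - <<'E'
from h import *
t=cv2.imread('pics/top0.png');s=cv2.imread('pics/side5.png')
fitdie([('side',s)],.500,-.048)
for x,y in((.445,-.0495),(.439,.060),(.530,.089)):
    fitdie([('top',t)],x,y);fitdie([('side',s)],x,y);fitdie([('top',t),('side',s)],x,y)
E
```

```text
die [ 0.504  -0.0532] yaw 0.1 cost 15.09
die [ 0.446  -0.0518] yaw 77.1 cost 4.52
die [ 0.4495 -0.052 ] yaw 79.8 cost 9.09
die [ 0.4481 -0.0513] yaw 84.9 cost 15.64
die [0.439  0.0589] yaw 51.8 cost 4.39
die [0.4416 0.0576] yaw 72.1 cost 46.76
die [0.4404 0.0582] yaw 61.6 cost 53.53
die [0.5301 0.0866] yaw 60.2 cost 2.87
die [0.5345 0.0859] yaw 1.5 cost 15.68
die [0.5316 0.0863] yaw 62.0 cost 20.75
```

servo_tool(
  increments=[
    [0,[50,-25,0],0],
    [0,[53,-27,10],0],
    [0,[53,-27,20],0],
    [0,[53,-27,20],0],
    [0,[53,-27,20],0],
  ],
)

```text
time_s: 14.58
position: [0.5536, 0.0517, 0.2188]
tcp_rot: [[-0.002, 1.0, 0.024], [1.0, 0.002, -0.001], [-0.001, 0.024, -1.0]]
force: [0.7, 0.7, -0.1]
opening: 1.001
```

servo_tool(
  increments=[
    [0,[43,-21,20],0],
    [0,[0,0,30],10],
    [0,[0,0,30],10],
    [0,[0,0,20],10],
    [0,[0,0,0],0],
  ],
)

```text
time_s: 15.2
position: [0.5347, 0.0926, 0.1172]
tcp_rot: [[0.497, 0.868, 0.019], [0.868, -0.497, -0.001], [0.009, 0.017, -1.0]]
force: [-0.5, -0.4, 1.1]
opening: 0.999
```

Run:
```python
from h import *
to(.531,.0865,.004)
```

```text
15.2 [0.5347 0.0926 0.1172] op 0.999 F [-0.5 -0.4  1.1] z [ 0.019 -0.001 -1.   ] y [ 0.868 -0.497  0.017]
tool delta mm [ -8.2  -2.2 113.1]
```

servo_tool(
  increments=[
    [0,[-8,-2,35],0],
    [0,[0,0,35],0],
    [0,[0,0,28],0],
    [0,[0,0,14],0],
    [0,[0,0,0],0],
  ],
)

```text
time_s: 15.82
position: [0.5332, 0.0853, 0.0059]
tcp_rot: [[0.499, 0.866, 0.022], [0.867, -0.499, -0.001], [0.01, 0.02, -1.0]]
force: [-0.1, 0.2, -0.1]
opening: 1.0
```

servo_tool(
  increments=[
    [1,[0,0,0],0],
    [1,[0,0,0],0],
    [1,[0,0,0],0],
    [1,[0,0,0],0],
    [1,[0,0,0],0],
  ],
)

```text
time_s: 16.45
position: [0.5331, 0.0849, 0.0058]
tcp_rot: [[0.5, 0.866, 0.022], [0.866, -0.5, -0.002], [0.01, 0.02, -1.0]]
force: [0.9, 0.2, -0.5]
opening: 0.518
```

servo_tool(
  increments=[
    [1,[0,0,0],0],
    [1,[0,0,0],0],
    [1,[0,0,0],0],
  ],
)

```text
time_s: 16.82
position: [0.533, 0.0849, 0.0056]
tcp_rot: [[0.5, 0.866, 0.022], [0.866, -0.5, -0.001], [0.01, 0.02, -1.0]]
force: [-0.0, 0.1, 0.2]
opening: 0.27
```

servo_tool(
  increments=[
    [1,[0,0,-40],0],
    [1,[0,0,-60],0],
    [1,[0,0,-50],0],
    [1,[3,45,0],0],
    [1,[4,50,2],0],
  ],
)

```text
time_s: 17.45
position: [0.6163, 0.0437, 0.1573]
tcp_rot: [[0.499, 0.866, 0.024], [0.866, -0.5, -0.002], [0.011, 0.022, -1.0]]
force: [0.0, 0.5, -0.1]
opening: 0.267
```

servo_tool(
  increments=[
    [1,[4,50,2],0],
    [1,[3,32,2],0],
    [1,[0,0,0],0],
  ],
)

```text
time_s: 17.82
position: [0.6919, 0.0071, 0.1527]
tcp_rot: [[0.502, 0.865, 0.024], [0.865, -0.502, -0.002], [0.01, 0.021, -1.0]]
force: [-1.1, 0.9, 0.0]
opening: 0.276
```

Run:
```python
from h import *
to(.693,.007,.148)
```

```text
17.82 [0.6919 0.0071 0.1527] op 0.276 F [-1.1  0.9  0. ] z [ 0.024 -0.002 -1.   ] y [ 0.865 -0.502  0.021]
tool delta mm [0.5 0.9 4.8]
```

servo_tool(
  increments=[
    [1,[0,0,4],0],
    [0.3,[0,0,0],0],
    [0.3,[0,0,0],0],
    [0.3,[0,0,0],0],
    [0.3,[0,0,-20],0],
  ],
)

```text
time_s: 18.45
position: [0.6881, 0.009, 0.1679]
tcp_rot: [[0.5, 0.866, 0.018], [0.866, -0.5, -0.001], [0.008, 0.016, -1.0]]
force: [0.7, -0.3, -0.2]
opening: 0.637
```

Run:
```python
from h import *
to(.4395,.0585,.10)
for n in('side',):
    p,d=cap(n,n+'6.png');dice(n,p,d);cup(n,p,d,.12,.15)
```

```text
18.45 [0.6881 0.009  0.1679] op 0.637 F [ 0.7 -0.3 -0.2] z [ 0.018 -0.001 -1.   ] y [ 0.866 -0.5    0.016]
tool delta mm [ -82.1 -241.1   63.4]
side die px [268. 195.] 44 rect c [502.1 -45.1] size [22.2 27.2] ang 37.0 z [0.019 0.023 0.027]
side die px [284. 195.] 40 rect c [447.  -48.4] size [28.5 20.9] ang 88.9 z [0.018 0.023 0.026]
side die px [287. 218.] 47 rect c [439.8  59.5] size [29.8 24.5] ang 39.2 z [0.019 0.022 0.026]
side die px [289. 245.] 55 rect c [438.  176.1] size [14.1 49.3] ang 85.9 z [0.018 0.026 0.032]
side die px [284. 260.] 123 rect c [460.5 230.1] size [ 37.8 107.2] ang 72.7 z [0.018 0.026 0.032]
side cup slice 140 [695.1   7.5] 36.9 zmax 0.134
side loop 47 [ 0.648 -0.059  0.091] [0.754 0.077 0.284]
```

servo_tool(
  increments=[
    [0.2,[-16,-48,0],0],
    [0.2,[-17,-49,10],0],
    [0.2,[-17,-49,20],0],
    [0.2,[-16,-48,20],0],
    [0.2,[-16,-47,13],0],
  ],
)

```text
time_s: 19.12
position: [0.4399, 0.0586, 0.1005]
tcp_rot: [[0.5, 0.866, 0.023], [0.866, -0.5, -0.002], [0.01, 0.021, -1.0]]
force: [-0.2, 0.1, -0.6]
opening: 0.801
```

servo_tool(
  increments=[
    [0.2,[0,0,0],8],
    [0.2,[0,0,0],0],
  ],
)

```text
time_s: 19.38
position: [0.4419, 0.0583, 0.101]
tcp_rot: [[0.615, 0.789, 0.024], [0.789, -0.615, -0.002], [0.013, 0.02, -1.0]]
force: [1.1, -0.1, 0.7]
opening: 0.802
```

Run:
```python
from h import *
to(.4395,.0585,.005)
```

```text
19.38 [0.4419 0.0583 0.101 ] op 0.802 F [ 1.1 -0.1  0.7] z [ 0.024 -0.002 -1.   ] y [ 0.789 -0.615  0.02 ]
tool delta mm [-2.5 -3.9 95.9]
```

servo_tool(
  increments=[
    [0.2,[-2.5,-4,30],0],
    [0.2,[0,0,35],0],
    [0.2,[0,0,25],0],
    [0.2,[0,0,6],0],
    [1,[0,0,0],0],
  ],
)

```text
time_s: 20.0
position: [0.4398, 0.0584, 0.0047]
tcp_rot: [[0.615, 0.788, 0.023], [0.788, -0.615, -0.002], [0.013, 0.019, -1.0]]
force: [0.5, -0.3, 0.6]
opening: 0.749
```

servo_tool(
  increments=[
    [1,[0,0,0],0],
    [1,[0,0,0],0],
    [1,[0,0,0],0],
    [1,[0,0,0],0],
    [1,[0,0,0],0],
  ],
)

```text
time_s: 20.62
position: [0.439, 0.0585, 0.0048]
tcp_rot: [[0.616, 0.787, 0.023], [0.788, -0.616, -0.002], [0.013, 0.019, -1.0]]
force: [0.5, 0.2, 2.7]
opening: 0.274
```

servo_tool(
  increments=[
    [1,[0,0,0],0],
    [1,[0,0,-40],0],
    [1,[0,0,-60],0],
    [1,[0,0,-50],0],
    [1,[0,0,0],0],
  ],
)

```text
time_s: 21.25
position: [0.438, 0.0586, 0.1578]
tcp_rot: [[0.616, 0.787, 0.031], [0.788, -0.616, -0.003], [0.017, 0.026, -1.0]]
force: [-0.0, -0.4, -1.6]
opening: 0.275
```

Run:
```python
from h import *
to(.693,.007,.148)
```

```text
21.25 [0.438  0.0586 0.1578] op 0.275 F [-0.  -0.4 -1.6] z [ 0.031 -0.003 -1.   ] y [ 0.787 -0.616  0.026]
tool delta mm [116.2 232.3  17.8]
```

servo_tool(
  increments=[
    [1,[20,40,0],0],
    [1,[26,52,2],0],
    [1,[26,52,2],0],
    [1,[26,52,2],0],
    [1,[18,36,2],0],
  ],
)

```text
time_s: 21.88
position: [0.6914, 0.0065, 0.1496]
tcp_rot: [[0.616, 0.787, 0.02], [0.787, -0.617, -0.001], [0.011, 0.017, -1.0]]
force: [-0.2, 0.5, -0.8]
opening: 0.275
```

servo_tool(
  increments=[
    [1,[0,0,0],0],
    [1,[0,0,0],0],
  ],
)

```text
time_s: 22.12
position: [0.6878, 0.0075, 0.1499]
tcp_rot: [[0.616, 0.788, 0.017], [0.788, -0.616, -0.001], [0.01, 0.014, -1.0]]
force: [0.6, 0.2, -1.5]
opening: 0.274
```

Run:
```python
from h import *
to(.693,.007,.148)
```

```text
22.12 [0.6878 0.0075 0.1499] op 0.274 F [ 0.6  0.2 -1.5] z [ 0.017 -0.001 -1.   ] y [ 0.788 -0.616  0.014]
tool delta mm [2.7 4.4 2. ]
```

servo_tool(
  increments=[
    [1,[3,4,2],0],
    [1,[0,0,0],0],
    [0.3,[0,0,0],0],
    [0.3,[0,0,0],0],
    [0.3,[0,0,0],0],
  ],
)

```text
time_s: 22.75
position: [0.695, 0.0071, 0.1507]
tcp_rot: [[0.616, 0.787, 0.023], [0.788, -0.616, -0.002], [0.013, 0.019, -1.0]]
force: [1.1, 0.4, 0.4]
opening: 0.527
```

servo_tool(
  increments=[
    [0.2,[0,0,-40],0],
    [0.2,[0,0,-40],0],
    [0.2,[50,0,-30],0],
    [0.2,[60,0,0],0],
    [0.2,[60,0,0],0],
  ],
)

```text
time_s: 23.38
position: [0.7984, 0.142, 0.2641]
tcp_rot: [[0.617, 0.787, 0.024], [0.787, -0.617, -0.002], [0.014, 0.02, -1.0]]
force: [0.8, -0.5, -1.0]
opening: 0.798
```

servo_tool(
  increments=[
    [0.2,[0,-60,0],0],
    [0.2,[0,-60,0],0],
    [0.2,[0,-60,0],0],
    [0.2,[0,-60,0],0],
    [0.2,[0,0,0],0],
  ],
)

```text
time_s: 24.0
position: [0.6038, 0.2921, 0.2584]
tcp_rot: [[0.612, 0.791, 0.019], [0.791, -0.612, -0.001], [0.011, 0.016, -1.0]]
force: [0.2, 0.6, 0.7]
opening: 0.798
```

Run:
```python
from h import *
st()
for n in('side','top'):
    p,d=cap(n,n+'7.png');dice(n,p,d);cup(n,p,d,.12,.15)
p=cv2.imread('pics/top7.png');cv2.imwrite('pics/t7.png',cv2.resize(p[120:330,80:420],None,fx=2.3,fy=2.3))
t=cv2.imread('pics/top7.png')
for x,y in((.500,-.048),(.447,-.051)): fitdie([('top',t)],x,y)
```

```text
24.0 [0.6038 0.2921 0.2584] op 0.798 F [0.2 0.6 0.7] z [ 0.019 -0.001 -1.   ] y [ 0.791 -0.612  0.016]
side die px [270. 194.] 14 rect c [495.7 -51.6] size [10.9 24.2] ang 42.5 z [0.02  0.023 0.028]
side die px [284. 195.] 41 rect c [446.9 -49.1] size [27.4 20.9] ang 88.5 z [0.019 0.023 0.026]
side die px [290. 245.] 52 rect c [436.7 176.5] size [11.2 46.2] ang 87.7 z [0.019 0.026 0.032]
side die px [284. 260.] 129 rect c [459.4 228.4] size [ 38.6 103.8] ang 68.3 z [0.018 0.024 0.031]
side loop 24 [0.677 0.045 0.091] [0.714 0.078 0.1  ]
top die px [265. 208.] 39 rect c [498.4 -50.1] size [23.6 24.1] ang 28.3 z [0.02  0.024 0.028]
top die px [201. 209.] 9 rect c [494.7 199.1] size [ 4.9 22.8] ang 74.1 z [0.023 0.029 0.032]
top die px [265. 222.] 38 rect c [443.3 -50.6] size [22.9 24.7] ang 76.3 z [0.021 0.024 0.028]
top cup slice 31 [691.3   6.7] 34.0 zmax 0.134
top loop 35 [0.674 0.043 0.089] [0.712 0.074 0.1  ]
die [ 0.5023 -0.0511] yaw 28.0 cost 17.51
die [ 0.4461 -0.0518] yaw 76.9 cost 24.72
```

View pics/t7.png

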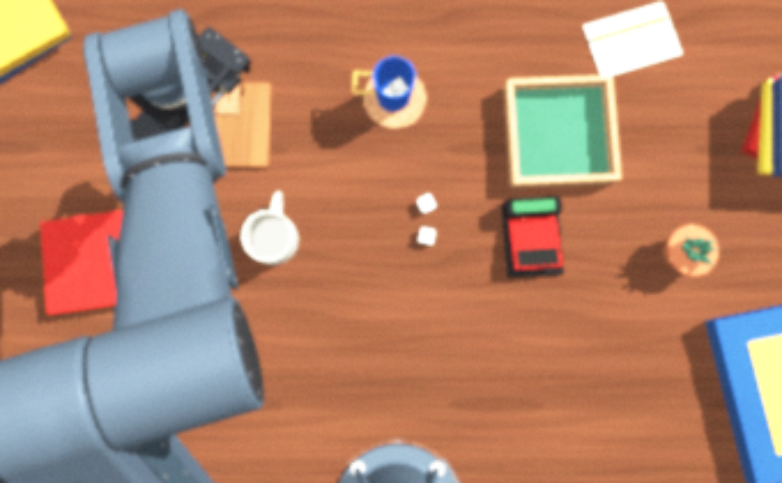

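servo_tool(
  increments=[
    [0.2,[-56,21,0],0],
    [0.2,[-56,21,10],0],
    [0.2,[-56,21,20],0],
    [0.2,[-56,21,30],0],
    [0.2,[-56,21,35],0],
  ],
)

```text
time_s: 24.72
position: [0.5249, 0.0099, 0.1672]
tcp_rot: [[0.618, 0.786, 0.026], [0.786, -0.618, -0.003], [0.014, 0.022, -1.0]]
force: [1.5, 0.0, 0.3]
opening: 0.801
```

servo_tool(
  increments=[
    [0.2,[-55,20,35],0],
    [0.2,[0,0,26],8],
    [0.2,[0,0,0],8],
    [0.2,[0,0,0],8],
    [0.2,[0,0,0],0],
  ],
)

```text
time_s: 25.35
position: [0.5094, -0.0394, 0.1087]
tcp_rot: [[0.883, 0.468, 0.023], [0.468, -0.883, -0.002], [0.02, 0.013, -1.0]]
force: [-0.2, 0.6, -0.1]
opening: 0.796
```

Run:
```python
from h import *
to(.501,-.0505,.005)
```

```text
25.35 [ 0.5094 -0.0394  0.1087] op 0.796 F [-0.2  0.6 -0.1] z [ 0.023 -0.002 -1.   ] y [ 0.468 -0.883  0.013]
tool delta mm [-14.7   4.5 103.5]
```

servo_tool(
  increments=[
    [0.2,[-14.5,4.5,20],0],
    [0.2,[0,0,40],0],
    [0.2,[0,0,30],0],
    [0.2,[0,0,13],0],
    [1,[0,0,0],0],
  ],
)

```text
time_s: 25.98
position: [0.4999, -0.0489, 0.0051]
tcp_rot: [[0.883, 0.469, 0.021], [0.469, -0.883, -0.001], [0.018, 0.011, -1.0]]
force: [-1.1, 0.1, 0.6]
opening: 0.749
```

servo_tool(
  increments=[
    [1,[0,0,0],0],
    [1,[0,0,0],0],
    [1,[0,0,0],0],
    [1,[0,0,0],0],
    [1,[0,0,0],0],
  ],
)

```text
time_s: 26.6
position: [0.5, -0.0485, 0.006]
tcp_rot: [[0.883, 0.469, 0.023], [0.469, -0.883, -0.002], [0.019, 0.012, -1.0]]
force: [0.2, -0.2, 3.2]
opening: 0.272
```

servo_tool(
  increments=[
    [1,[0,0,0],0],
    [1,[0,0,-40],0],
    [1,[0,0,-60],0],
    [1,[0,0,-50],0],
    [1,[0,0,0],0],
  ],
)

```text
time_s: 27.22
position: [0.499, -0.049, 0.1592]
tcp_rot: [[0.883, 0.469, 0.031], [0.469, -0.883, -0.004], [0.025, 0.018, -1.0]]
force: [-0.4, -0.8, -0.2]
opening: 0.27
```

Run:
```python
from h import *
to(.693,.007,.148)
```

```text
27.23 [ 0.499  -0.049   0.1592] op 0.27 F [-0.4 -0.8 -0.2] z [ 0.031 -0.004 -1.   ] y [ 0.469 -0.883  0.018]
tool delta mm [197.3  41.3  16.9]
```

servo_tool(
  increments=[
    [1,[40,8,0],0],
    [1,[55,12,2],0],
    [1,[55,12,2],0],
    [1,[47,9,2],0],
    [1,[0,0,2],0],
  ],
)

```text
time_s: 27.85
position: [0.692, 0.0089, 0.1492]
tcp_rot: [[0.882, 0.47, 0.022], [0.471, -0.882, -0.001], [0.019, 0.012, -1.0]]
force: [-1.2, -0.5, -0.5]
opening: 0.274
```

servo_tool(
  increments=[
    [1,[0,0,0],0],
  ],
)

```text
time_s: 27.98
position: [0.6875, 0.0081, 0.1492]
tcp_rot: [[0.883, 0.469, 0.016], [0.469, -0.883, -0.001], [0.014, 0.009, -1.0]]
force: [-0.3, 0.4, -0.4]
opening: 0.273
```

Run:
```python
from h import *
to(.693,.007,.148)
```

```text
27.98 [0.6875 0.0081 0.1492] op 0.273 F [-0.3  0.4 -0.4] z [ 0.016 -0.001 -1.   ] y [ 0.469 -0.883  0.009]
tool delta mm [4.3 3.5 1.3]
```

servo_tool(
  increments=[
    [1,[4,3,1],0],
    [1,[0,0,0],0],
    [0.3,[0,0,0],0],
    [0.3,[0,0,0],0],
    [0.3,[0,0,0],0],
  ],
)

```text
time_s: 28.6
position: [0.6948, 0.0071, 0.1512]
tcp_rot: [[0.883, 0.469, 0.023], [0.469, -0.883, -0.002], [0.019, 0.012, -1.0]]
force: [-0.7, 0.0, -0.6]
opening: 0.525
```

servo_tool(
  increments=[
    [0.2,[0,0,-20],0],
    [0.2,[0,0,-20],-10],
    [0.2,[-20,0,0],-10],
    [0.2,[0,0,0],-10],
    [0.2,[0,0,0],-10],
  ],
)

```text
time_s: 29.22
position: [0.6786, -0.0054, 0.1926]
tcp_rot: [[0.37, 0.929, 0.025], [0.929, -0.37, -0.002], [0.007, 0.024, -1.0]]
force: [0.3, 0.7, -0.4]
opening: 0.803
```

servo_tool(
  increments=[
    [0.2,[0,0,0],-9],
  ],
)

```text
time_s: 29.35
position: [0.6787, -0.0052, 0.1925]
tcp_rot: [[0.22, 0.975, 0.025], [0.975, -0.22, -0.002], [0.004, 0.024, -1.0]]
force: [-0.1, 0.6, 0.2]
opening: 0.801
```

Run:
```python
from h import *
to(.4465,-.0510,.10)
p,d=cap('side','side8.png');dice('side',p,d);cup('side',p,d,.12,.15)
```

```text
29.35 [ 0.6787 -0.0052  0.1925] op 0.801 F [-0.1  0.6  0.2] z [ 0.025 -0.002 -1.   ] y [ 0.975 -0.22   0.024]
tool delta mm [ -96.1 -218.6   86.8]
side die px [284. 195.] 42 rect c [446.8 -48.7] size [30.6 21. ] ang 87.4 z [0.019 0.023 0.027]
side die px [290. 245.] 58 rect c [435. 177.] size [11.3 48.8] ang 82.9 z [0.019 0.025 0.032]
side die px [271. 252.] 30 rect c [494.6 204.1] size [11.1 27.9] ang 80.0 z [0.022 0.025 0.032]
side die px [288. 262.] 102 rect c [442.6 238.6] size [26.3 74.9] ang 84.1 z [0.017 0.025 0.033]
side cup slice 152 [695.9   8.3] 37.8 zmax 0.135
side loop 61 [0.67  0.001 0.091] [0.745 0.076 0.297]
```

servo_tool(
  increments=[
    [0.2,[-22,-50,0],0],
    [0.2,[-22,-50,17],0],
    [0.2,[-22,-50,25],0],
    [0.2,[-22,-50,25],0],
    [0.2,[-8,-19,20],0],
  ],
)

```text
time_s: 30.02
position: [0.442, -0.0491, 0.0989]
tcp_rot: [[0.229, 0.973, 0.021], [0.974, -0.229, -0.001], [0.004, 0.02, -1.0]]
force: [0.4, 0.4, -0.0]
opening: 0.8
```

servo_tool(
  increments=[
    [0.2,[0,0,0],0],
    [0.2,[0,0,0],0],
  ],
)

```text
time_s: 30.28
position: [0.448, -0.0502, 0.0997]
tcp_rot: [[0.226, 0.974, 0.027], [0.974, -0.226, -0.003], [0.003, 0.027, -1.0]]
force: [0.4, 0.0, -0.6]
opening: 0.802
```

Run:
```python
from h import *
to(.4465,-.051,.005)
```

```text
30.27 [ 0.448  -0.0502  0.0997] op 0.802 F [ 0.4  0.  -0.6] z [ 0.027 -0.003 -1.   ] y [ 0.974 -0.226  0.027]
tool delta mm [-1.4 -3.8 94.6]
```

servo_tool(
  increments=[
    [0.2,[-1.5,-3,30],0],
    [0.2,[0,0,35],0],
    [0.2,[0,0,22],0],
    [0.2,[0,0,7],0],
    [1,[0,0,0],0],
  ],
)

```text
time_s: 30.9
position: [0.4454, -0.0505, 0.0047]
tcp_rot: [[0.225, 0.974, 0.024], [0.974, -0.225, -0.002], [0.003, 0.024, -1.0]]
force: [-0.9, 0.6, 1.0]
opening: 0.747
```

servo_tool(
  increments=[
    [1,[0,0,0],0],
    [1,[0,0,0],0],
    [1,[0,0,0],0],
    [1,[0,0,0],0],
    [1,[0,0,0],0],
  ],
)

```text
time_s: 31.52
position: [0.4441, -0.0504, 0.0046]
tcp_rot: [[0.226, 0.974, 0.023], [0.974, -0.226, -0.002], [0.004, 0.022, -1.0]]
force: [-0.3, -0.3, 2.2]
opening: 0.275
```

servo_tool(
  increments=[
    [1,[0,0,0],0],
    [1,[0,0,-40],0],
    [1,[0,0,-60],0],
    [1,[0,0,-50],0],
    [1,[0,0,0],0],
  ],
)

```text
time_s: 32.15
position: [0.4428, -0.0509, 0.1576]
tcp_rot: [[0.225, 0.974, 0.03], [0.974, -0.225, -0.005], [0.002, 0.031, -1.0]]
force: [0.6, 1.4, -0.4]
opening: 0.274
```

Run:
```python
from h import *
to(.693,.007,.150)
```

```text
32.15 [ 0.4428 -0.0509  0.1576] op 0.274 F [ 0.6  1.4 -0.4] z [ 0.03  -0.005 -1.   ] y [ 0.974 -0.225  0.031]
tool delta mm [112.7 230.4  14.9]
```

servo_tool(
  increments=[
    [1,[20,40,0],0],
    [1,[25,52,2],0],
    [1,[25,52,2],0],
    [1,[25,52,2],0],
    [1,[18,36,2],0],
  ],
)

```text
time_s: 32.78
position: [0.6936, 0.0084, 0.1492]
tcp_rot: [[0.225, 0.974, 0.02], [0.974, -0.225, -0.001], [0.003, 0.02, -1.0]]
force: [0.2, -0.4, -0.3]
opening: 0.276
```

servo_tool(
  increments=[
    [1,[1,3,1],0],
    [1,[0,0,0],0],
  ],
)

```text
time_s: 33.02
position: [0.6934, 0.0081, 0.1485]
tcp_rot: [[0.225, 0.974, 0.017], [0.974, -0.225, -0.001], [0.003, 0.017, -1.0]]
force: [0.2, 0.7, -0.7]
opening: 0.275
```

Run:
```python
from h import *
to(.693,.007,.148)
```

```text
33.02 [0.6934 0.0081 0.1485] op 0.275 F [ 0.2  0.7 -0.7] z [ 0.017 -0.001 -1.   ] y [ 0.974 -0.225  0.017]
tool delta mm [-1.2 -0.2  0.5]
```

servo_tool(
  increments=[
    [0.3,[0,0,0],0],
    [0.3,[0,0,0],0],
    [0.3,[0,0,0],0],
    [0.3,[0,0,-20],0],
    [0.5,[0,0,-40],10],
  ],
)

```text
time_s: 33.65
position: [0.6929, 0.0081, 0.2109]
tcp_rot: [[0.396, 0.918, 0.019], [0.918, -0.396, -0.001], [0.007, 0.018, -1.0]]
force: [0.4, -0.0, 0.1]
opening: 0.634
```

servo_tool(
  increments=[
    [0.6,[0,0,-40],10],
    [0.76,[0,0,0],10],
    [0.76,[0,0,0],10],
    [0.76,[0,0,0],10],
    [0.76,[0,0,0],10],
  ],
)

```text
time_s: 34.28
position: [0.6935, 0.0081, 0.253]
tcp_rot: [[0.958, 0.286, 0.025], [0.286, -0.958, -0.002], [0.023, 0.009, -1.0]]
force: [0.8, 0.6, -0.2]
opening: 0.252
```

servo_tool(
  increments=[
    [0.76,[0,0,0],10],
    [0.76,[0,0,0],7],
    [0.76,[0,-60,0],0],
    [0.76,[0,-60,0],0],
    [0.76,[0,-60,0],0],
  ],
)

```text
time_s: 34.9
position: [0.6937, 0.1895, 0.2528]
tcp_rot: [[1.0, -0.001, 0.025], [-0.001, -1.0, -0.001], [0.025, 0.001, -1.0]]
force: [-0.1, -0.3, 0.2]
opening: 0.238
```

Run:
```python
from h import *
st()
for n in('side','top'):
    p,d=cap(n,n+'9.png');dice(n,p,d);cup(n,p,d,.12,.15,box=(.3,.9,-.1,.12))
q=np.zeros((520,780,3),np.uint8)
a=cv2.resize(cv2.imread('pics/top9.png')[130:260,215:345],None,fx=3,fy=3);b=cv2.resize(cv2.imread('pics/side9.png')[140:270,180:310],None,fx=3,fy=3)
cv2.imwrite('pics/m9.png',np.hstack([a,b]))
```

```text
34.9 [0.6937 0.1895 0.2528] op 0.238 F [-0.1 -0.3  0.2] z [ 0.025 -0.001 -1.   ] y [-0.001 -1.     0.001]
side die px [290. 245.] 54 rect c [436.2 176.9] size [12.2 46.3] ang 80.8 z [0.018 0.026 0.032]
side die px [284. 260.] 127 rect c [462.9 229.4] size [ 37.6 111.3] ang 69.8 z [0.019 0.025 0.032]
side cup slice 52 [683.1   8.5] 34.0 zmax 0.134
side loop 23 [0.68  0.046 0.091] [0.714 0.076 0.098]
top cup slice 27 [691.3   6.6] 34.1 zmax 0.131
top loop 38 [0.674 0.043 0.089] [0.712 0.074 0.102]
```

View pics/m9.png

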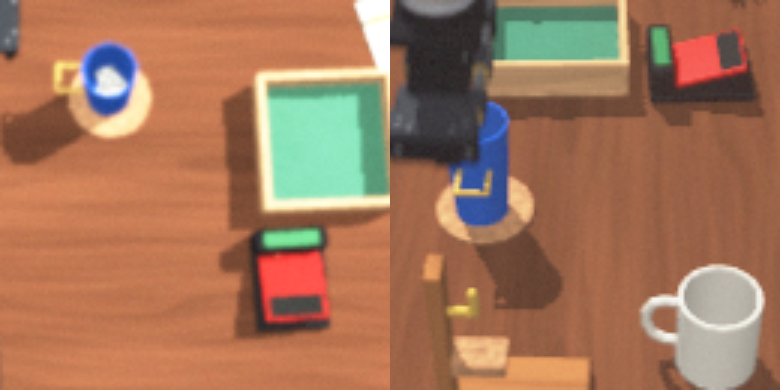

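servo_tool(
  increments=[
    [0.76,[0,50,0],0],
    [0.76,[0,50,20],0],
    [0.76,[0,16.5,30],0],
    [0.76,[0,0,30],0],
    [0.76,[0,0,20],0],
  ],
)

```text
time_s: 35.62
position: [0.6953, 0.0704, 0.1507]
tcp_rot: [[1.0, -0.002, 0.022], [-0.002, -1.0, -0.002], [0.022, 0.002, -1.0]]
force: [-0.4, -0.6, 0.2]
opening: 0.237
```

servo_tool(
  increments=[
    [0.76,[0,0,0],0],
    [0.76,[0,0,0],0],
  ],
)

```text
time_s: 35.88
position: [0.6965, 0.0717, 0.1523]
tcp_rot: [[1.0, 0.0, 0.025], [0.0, -1.0, -0.002], [0.025, 0.002, -1.0]]
force: [-0.5, 0.7, -0.5]
opening: 0.238
```

Run:
```python
from h import *
to(.6943,.073,.076)
p,d=cap('side');cv2.imwrite('pics/s10.png',cv2.resize(p[120:270,160:320],None,fx=4,fy=4))
```

```text
35.88 [0.6965 0.0717 0.1523] op 0.238 F [-0.5  0.7 -0.5] z [ 0.025 -0.002 -1.   ] y [ 0.    -1.     0.002]
tool delta mm [-4.1 -1.4 76.3]
```

View pics/s10.png

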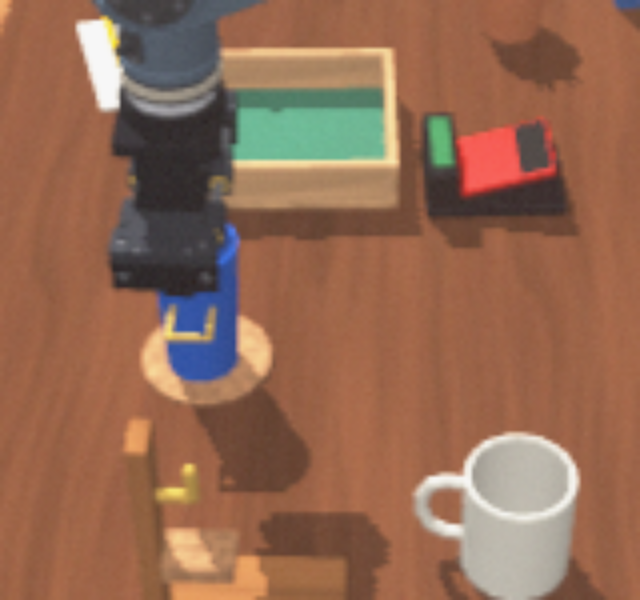

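servo_tool(
  increments=[
    [0.76,[-4,-1.5,20],0],
    [0.76,[0,0,20],0],
    [0.76,[0,0,8],0],
    [0.76,[0,0,0],0],
  ],
)

```text
time_s: 36.42
position: [0.6923, 0.0729, 0.102]
tcp_rot: [[1.0, -0.001, 0.021], [-0.0, -1.0, -0.001], [0.021, 0.001, -1.0]]
force: [-0.0, 0.9, 0.3]
opening: 0.238
```

servo_tool(
  increments=[
    [0.76,[0,0,6],0],
    [0.76,[0,0,6],0],
    [0.76,[0,0,6],0],
    [0.76,[0,0,6],0],
    [0.76,[0,0,4],0],
  ],
)

```text
time_s: 37.05
position: [0.6931, 0.0728, 0.0743]
tcp_rot: [[1.0, -0.001, 0.022], [-0.001, -1.0, -0.002], [0.022, 0.001, -1.0]]
force: [0.9, 0.2, 0.1]
opening: 0.239
```

Run:
```python
from h import *
to(.6943,.073,.076)
p,d=cap('side');cv2.imwrite('pics/s11.png',cv2.resize(p[140:260,170:310],None,fx=5,fy=5))
```

```text
37.05 [0.6931 0.0728 0.0743] op 0.239 F [0.9 0.2 0.1] z [ 0.022 -0.002 -1.   ] y [-0.001 -1.     0.001]
tool delta mm [ 1.2 -0.2 -1.7]
```

View pics/s11.png

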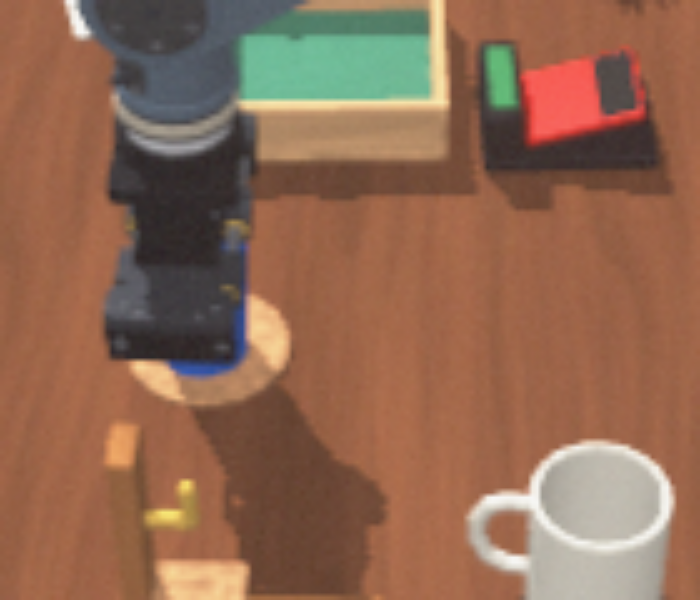

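No contact, fingers straddle the bar. Close.

servo_tool(
  increments=[
    [1,[0,0,0],0],
    [1,[0,0,0],0],
    [1,[0,0,0],0],
    [1,[0,0,0],0],
  ],
)

```text
time_s: 37.6
position: [0.6932, 0.073, 0.075]
tcp_rot: [[1.0, -0.0, 0.023], [-0.0, -1.0, -0.001], [0.023, 0.001, -1.0]]
force: [0.5, -0.2, -0.7]
opening: 0.052
```

servo_tool(
  increments=[
    [1,[0,0,0],0],
    [1,[0,0,-6],0],
    [1,[0,0,-8],0],
    [1,[0,0,-10],0],
    [1,[0,0,-10],0],
  ],
)

```text
time_s: 38.22
position: [0.6924, 0.0729, 0.1096]
tcp_rot: [[1.0, -0.001, 0.022], [-0.001, -1.0, -0.001], [0.022, 0.001, -1.0]]
force: [0.1, 0.2, -2.2]
opening: 0.053
```

servo_tool(
  increments=[
    [1,[0,0,-15],0],
    [1,[0,0,-15],0],
    [1,[0,0,-15],0],
    [1,[0,0,0],0],
  ],
)

```text
time_s: 38.72
position: [0.6928, 0.0729, 0.1561]
tcp_rot: [[1.0, -0.001, 0.027], [-0.0, -1.0, -0.002], [0.027, 0.002, -1.0]]
force: [0.4, 0.3, -2.5]
opening: 0.05
```

Run:
```python
from h import *
st()
p,d=cap('side');a=cv2.resize(p[110:260,160:300],None,fx=4,fy=4)
p,d=cap('top');b=cv2.resize(p[110:260,200:260],None,fx=4,fy=4)
cv2.imwrite('pics/s12.png',np.hstack([a,b]))
```

```text
38.73 [0.6928 0.0729 0.1561] op 0.05 F [ 0.4  0.3 -2.5] z [ 0.027 -0.002 -1.   ] y [-0.001 -1.     0.002]
```

View pics/s12.png

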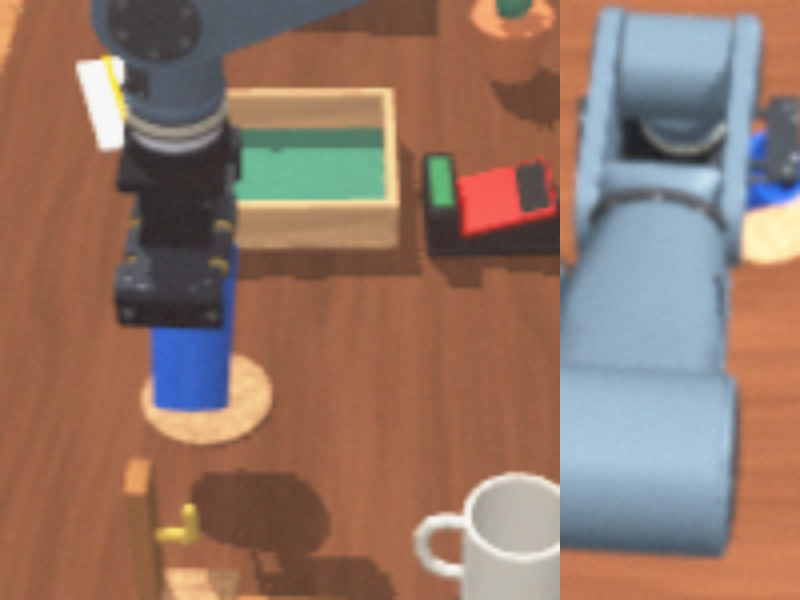

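```bash
cat >> h.py <<'E'
def cuptilt(names=('side','top'),box=(.5,.85,-.45,.3)):
    for n in names:
        p,d=cap(n);X=cloud(n,d);hsv=cv2.cvtColor(p,cv2.COLOR_BGR2HSV)
        b=(hsv[...,0]>105)&(hsv[...,0]<130)&(hsv[...,1]>150)&(d>0)&(X[...,0]>box[0])&(X[...,0]<box[1])&(X[...,1]>box[2])&(X[...,1]<box[3])
        Q=X[b]
        if len(Q)<10: print(n,'no cup');continue
        print(n,len(Q),'x',np.round(np.percentile(Q[:,0],[2,98]),3),'y',np.round(np.percentile(Q[:,1],[2,98]),3),'z',np.round(np.percentile(Q[:,2],[2,98]),3))
        xm=np.median(Q[:,0])
        for a in np.arange(Q[:,2].min(),Q[:,2].max(),.015):
            S=Q[(Q[:,2]>=a)&(Q[:,2]<a+.015)&(abs(Q[:,0]-xm)<.012)]
            if len(S)>2: print('   z',round(a+.0075,3),'y med',np.round(np.percentile(S[:,1],[10,50,90]),3),len(S))
E
python3 - <<'E'
from h import *
cuptilt()
E
```

```text
side 372 x [0.664 0.721] y [0.035 0.095] z [0.077 0.141]
   z 0.077 y med [0.09  0.094 0.097] 18
   z 0.092 y med [0.079 0.087 0.092] 45
   z 0.107 y med [0.068 0.076 0.082] 47
   z 0.122 y med [0.061 0.065 0.071] 43
top 76 x [0.649 0.72 ] y [-0.028  0.02 ] z [0.097 0.25 ]
   z 0.103 y med [-0.005 -0.     0.004] 4
   z 0.118 y med [-0.01  -0.006  0.002] 9
   z 0.133 y med [-0.024 -0.019 -0.012] 8
   z 0.163 y med [0.015 0.017 0.02 ] 6
   z 0.178 y med [0.011 0.013 0.018] 4
```

servo_tool(
  increments=[
    [1,[0,0,-15],0],
    [1,[0,0,-20],0],
    [1,[-5,15,-10],0],
    [1,[-10,30,0],0],
    [1,[-12,37,0],0],
  ],
)

```text
time_s: 39.55
position: [0.6627, -0.0102, 0.1988]
tcp_rot: [[1.0, 0.001, 0.023], [0.001, -1.0, -0.002], [0.023, 0.002, -1.0]]
force: [0.4, 0.1, -3.3]
opening: 0.052
```

servo_tool(
  increments=[
    [1,[-12,37,0],0],
    [1,[-12,37,0],0],
    [1,[-10,30,0],0],
    [1,[-5,15,0],0],
    [1,[0,0,0],0],
  ],
)

```text
time_s: 40.17
position: [0.6239, -0.1291, 0.1978]
tcp_rot: [[1.0, -0.003, 0.022], [-0.003, -1.0, -0.001], [0.022, 0.001, -1.0]]
force: [0.1, 0.8, -2.3]
opening: 0.056
```

Run:
```python
from h import *
to(.626,-.13,.140)
cuptilt()
```

```text
40.17 [ 0.6239 -0.1291  0.1978] op 0.056 F [ 0.1  0.8 -2.3] z [ 0.022 -0.001 -1.   ] y [-0.003 -1.     0.001]
tool delta mm [ 0.9  0.8 57.8]
side 374 x [0.6   0.655] y [-0.161 -0.111] z [0.118 0.182]
   z 0.122 y med [-0.118 -0.113 -0.109] 18
   z 0.137 y med [-0.124 -0.118 -0.111] 35
   z 0.152 y med [-0.135 -0.126 -0.12 ] 40
   z 0.167 y med [-0.145 -0.139 -0.132] 40
   z 0.182 y med [-0.145 -0.142 -0.14 ] 7
top 15 x [0.589 0.648] y [-0.206 -0.178] z [0.15  0.257]
   z 0.156 y med [-0.199 -0.196 -0.193] 7
   z 0.171 y med [-0.201 -0.199 -0.195] 4
```

servo_tool(
  increments=[
    [1,[0,-5,15],0],
    [1,[0,0,20],0],
    [1,[0,0,15],0],
    [1,[0,0,8],0],
    [1,[0,0,0],0],
  ],
)

```text
time_s: 40.9
position: [0.6253, -0.1226, 0.1387]
tcp_rot: [[1.0, -0.0, 0.021], [-0.0, -1.0, -0.001], [0.021, 0.001, -1.0]]
force: [-0.5, -0.1, -1.8]
opening: 0.057
```

servo_tool(
  increments=[
    [1,[0,10,0],0],
    [1,[0,10,0],0],
    [1,[0,10,0],0],
    [1,[0,10,0],0],
    [1,[0,10,0],0],
  ],
)

```text
time_s: 41.52
position: [0.627, -0.1738, 0.1422]
tcp_rot: [[1.0, -0.001, 0.026], [-0.001, -1.0, -0.002], [0.026, 0.002, -1.0]]
force: [-1.1, 3.4, 11.6]
opening: 0.056
```

Run:
```python
from h import *
st()
p,d=cap('side');a=cv2.resize(p[90:220,180:310],None,fx=4,fy=4)
cv2.imwrite('pics/s13.png',a)
cuptilt(('side',))
```

```text
41.52 [ 0.627  -0.1738  0.1422] op 0.056 F [-1.1  3.4 11.6] z [ 0.026 -0.002 -1.   ] y [-0.001 -1.     0.002]
side 412 x [0.602 0.657] y [-0.208 -0.133] z [0.043 0.125]
   z 0.044 y med [-0.157 -0.155 -0.152] 4
   z 0.059 y med [-0.148 -0.146 -0.142] 7
   z 0.074 y med [-0.142 -0.137 -0.132] 24
   z 0.089 y med [-0.156 -0.147 -0.134] 45
   z 0.104 y med [-0.171 -0.163 -0.155] 40
   z 0.119 y med [-0.189 -0.18  -0.17 ] 37
```

View pics/s13.png

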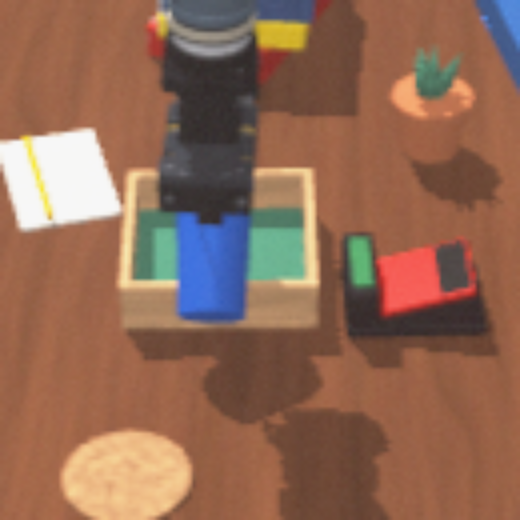

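servo_tool(
  increments=[
    [1,[0,8,-3],0],
    [1,[0,8,-3],0],
    [1,[0,8,-2],0],
    [1,[0,8,0],0],
    [1,[0,8,0],0],
  ],
)

```text
time_s: 42.25
position: [0.6252, -0.2135, 0.1475]
tcp_rot: [[1.0, -0.001, 0.022], [-0.001, -1.0, -0.001], [0.022, 0.001, -1.0]]
force: [-0.5, 1.7, -1.8]
opening: 0.053
```

Run:
```python
from h import *
st()
p,d=cap('side');a=cv2.resize(p[90:220,180:310],None,fx=4,fy=4)
cv2.imwrite('pics/s14.png',a)
cuptilt(('side',))
```

```text
42.25 [ 0.6252 -0.2135  0.1475] op 0.053 F [-0.5  1.7 -1.8] z [ 0.022 -0.001 -1.   ] y [-0.001 -1.     0.001]
side 459 x [0.599 0.657] y [-0.244 -0.15 ] z [0.054 0.13 ]
   z 0.053 y med [-0.17  -0.167 -0.165] 13
   z 0.068 y med [-0.162 -0.161 -0.158] 15
   z 0.083 y med [-0.156 -0.153 -0.151] 13
   z 0.098 y med [-0.172 -0.158 -0.151] 44
   z 0.113 y med [-0.201 -0.187 -0.173] 65
   z 0.128 y med [-0.223 -0.212 -0.201] 39
```

View pics/s14.png

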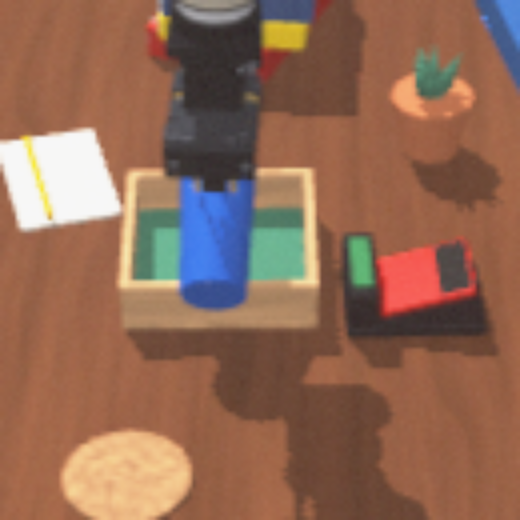

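servo_tool(
  increments=[
    [1,[0,8,2],0],
    [1,[0,8,3],0],
    [1,[0,8,4],0],
    [1,[0,8,5],0],
    [1,[0,8,5],0],
  ],
)

```text
time_s: 42.98
position: [0.6269, -0.2559, 0.1302]
tcp_rot: [[1.0, -0.0, 0.026], [-0.0, -1.0, -0.006], [0.026, 0.006, -1.0]]
force: [-1.4, -2.5, 4.7]
opening: 0.055
```

Run:
```python
from h import *
st()
p,d=cap('side');a=cv2.resize(p[90:220,180:310],None,fx=4,fy=4)
cv2.imwrite('pics/s15.png',a)
cuptilt(('side',))
```

```text
42.98 [ 0.6269 -0.2559  0.1302] op 0.055 F [-1.4 -2.5  4.7] z [ 0.026 -0.006 -1.   ] y [-0.    -1.     0.006]
side 458 x [0.599 0.659] y [-0.293 -0.166] z [0.056 0.115]
   z 0.055 y med [-0.173 -0.17  -0.168] 13
   z 0.07 y med [-0.174 -0.169 -0.165] 21
   z 0.085 y med [-0.173 -0.17  -0.167] 23
   z 0.1 y med [-0.201 -0.172 -0.167] 30
   z 0.115 y med [-0.256 -0.217 -0.175] 113
```

View pics/s15.png

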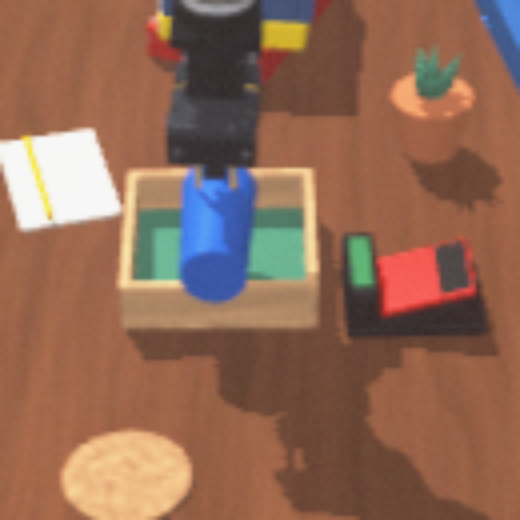

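servo_tool(
  increments=[
    [1,[0,3,5],0],
    [1,[0,3,5],0],
    [1,[0,3,5],0],
    [1,[0,3,5],0],
    [1,[0,0,0],0],
  ],
)

```text
time_s: 43.7
position: [0.6307, -0.2754, 0.1145]
tcp_rot: [[0.999, -0.0, 0.035], [0.001, -1.0, -0.02], [0.035, 0.02, -0.999]]
force: [-1.4, -13.3, 14.4]
opening: 0.055
```

Run:
```python
from h import *
st()
p,d=cap('side');a=cv2.resize(p[90:220,180:310],None,fx=4,fy=4)
q,d=cap('top');b=cv2.resize(q[130:260,280:360],None,fx=4,fy=4)
cv2.imwrite('pics/s16.png',np.hstack([a,b[:520]]))
cuptilt(('side',))
```

```text
43.7 [ 0.6307 -0.2754  0.1145] op 0.055 F [ -1.4 -13.3  14.4] z [ 0.035 -0.02  -0.999] y [-0.   -1.    0.02]
side 411 x [0.601 0.659] y [-0.294 -0.17 ] z [0.062 0.115]
   z 0.059 y med [-0.174 -0.171 -0.169] 9
   z 0.074 y med [-0.18  -0.174 -0.17 ] 27
   z 0.089 y med [-0.267 -0.177 -0.172] 31
   z 0.104 y med [-0.266 -0.223 -0.179] 90
   z 0.119 y med [-0.204 -0.189 -0.178] 26
```

View pics/s16.png

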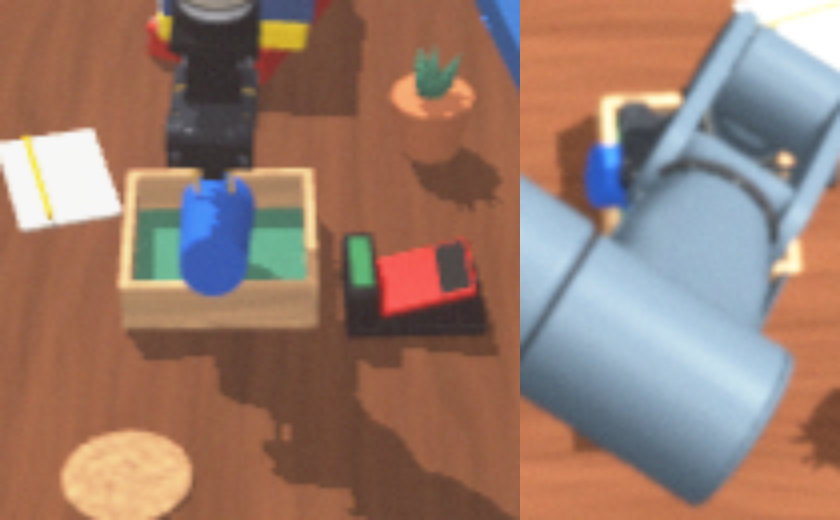

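servo_tool(
  increments=[
    [1,[0,0,-10],0],
    [1,[0,0,-15],0],
    [1,[0,0,-15],0],
    [1,[0,0,0],0],
  ],
)

```text
time_s: 44.35
position: [0.6261, -0.2649, 0.15]
tcp_rot: [[1.0, -0.0, 0.024], [0.0, -1.0, -0.003], [0.024, 0.003, -1.0]]
force: [-0.3, -0.0, -2.7]
opening: 0.053
```

Run:
```python
from h import *
st()
p,d=cap('side');a=cv2.resize(p[90:220,180:310],None,fx=4,fy=4)
cv2.imwrite('pics/s17.png',a)
cuptilt(('side',))
```

```text
44.35 [ 0.6261 -0.2649  0.15  ] op 0.053 F [-0.3 -0.  -2.7] z [ 0.024 -0.003 -1.   ] y [-0.    -1.     0.003]
side 472 x [0.599 0.656] y [-0.297 -0.188] z [0.063 0.132]
   z 0.063 y med [-0.201 -0.2   -0.196] 20
   z 0.078 y med [-0.2   -0.196 -0.192] 15
   z 0.093 y med [-0.194 -0.192 -0.189] 20
   z 0.108 y med [-0.218 -0.196 -0.188] 39
   z 0.123 y med [-0.264 -0.237 -0.209] 88
   z 0.138 y med [-0.274 -0.266 -0.259] 14
```

View pics/s17.png

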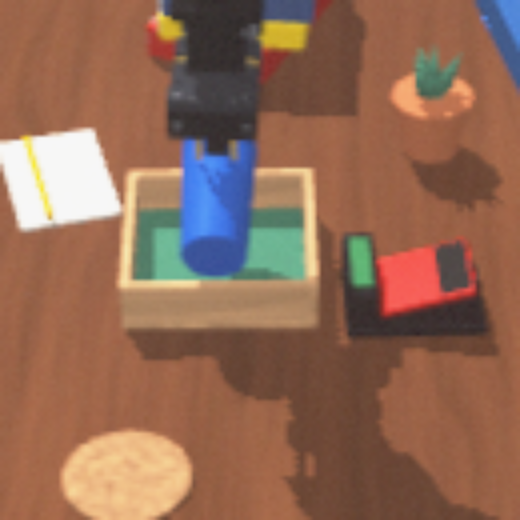

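servo_tool(
  increments=[
    [1,[0,-8,-4],0],
    [1,[0,-9,-2],0],
    [1,[0,-8,0],0],
    [1,[0,0,5],0],
    [1,[0,0,0],0],
  ],
)

```text
time_s: 45.08
position: [0.6249, -0.2397, 0.149]
tcp_rot: [[1.0, -0.0, 0.021], [-0.0, -1.0, -0.001], [0.021, 0.001, -1.0]]
force: [-0.1, 0.4, -2.7]
opening: 0.056
```

Run:
```python
from h import *
st()
cuptilt(('side',))
```

```text
45.08 [ 0.6249 -0.2397  0.149 ] op 0.056 F [-0.1  0.4 -2.7] z [ 0.021 -0.001 -1.   ] y [-0.    -1.     0.001]
side 479 x [0.598 0.655] y [-0.272 -0.162] z [0.064 0.133]
   z 0.064 y med [-0.177 -0.174 -0.171] 17
   z 0.079 y med [-0.172 -0.17  -0.167] 16
   z 0.094 y med [-0.169 -0.166 -0.164] 17
   z 0.109 y med [-0.186 -0.17  -0.162] 41
   z 0.124 y med [-0.24  -0.213 -0.188] 92
   z 0.139 y med [-0.249 -0.245 -0.233] 12
```

servo_tool(
  increments=[
    [1,[0,2,6],0],
    [1,[0,6,5],0],
    [1,[0,7,5],0],
    [1,[0,7,5],0],
    [1,[0,7,5],0],
  ],
)

```text
time_s: 45.75
position: [0.6265, -0.2708, 0.1245]
tcp_rot: [[1.0, -0.001, 0.024], [-0.001, -1.0, -0.004], [0.024, 0.004, -1.0]]
force: [0.5, -3.4, 4.2]
opening: 0.052
```

servo_tool(
  increments=[
    [1,[0,7,5],0],
    [1,[0,7,5],0],
    [1,[0,6,6],0],
    [1,[0,5,5],0],
  ],
)

```text
time_s: 46.25
position: [0.6255, -0.2932, 0.1014]
tcp_rot: [[1.0, -0.001, 0.02], [-0.001, -1.0, 0.001], [0.02, -0.001, -1.0]]
force: [0.5, -0.0, -0.5]
opening: 0.054
```

Run:
```python
from h import *
st()
p,d=cap('side');a=cv2.resize(p[90:220,180:310],None,fx=4,fy=4)
cv2.imwrite('pics/s18.png',a)
cuptilt(('side',))
```

```text
46.25 [ 0.6255 -0.2932  0.1014] op 0.054 F [ 0.5 -0.  -0.5] z [ 0.02   0.001 -1.   ] y [-0.001 -1.    -0.001]
side 361 x [0.599 0.655] y [-0.31 -0.18] z [0.064 0.112]
   z 0.058 y med [-0.188 -0.181 -0.18 ] 10
   z 0.073 y med [-0.31  -0.188 -0.181] 32
   z 0.088 y med [-0.289 -0.196 -0.188] 52
   z 0.103 y med [-0.247 -0.207 -0.192] 56
   z 0.118 y med [-0.208 -0.2   -0.196] 12
```

View pics/s18.png

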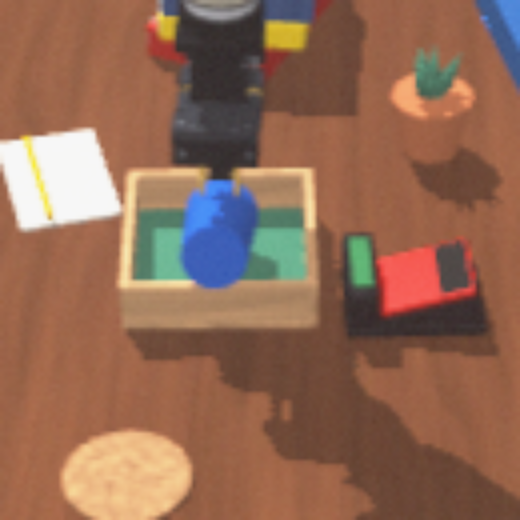

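servo_tool(
  increments=[
    [1,[0,0,0],0],
    [1,[0,0,0],0],
    [1,[0,0,-12],0],
    [1,[0,0,-12],0],
    [1,[0,0,0],0],
  ],
)

```text
time_s: 46.98
position: [0.6268, -0.2948, 0.1289]
tcp_rot: [[1.0, -0.001, 0.026], [-0.0, -1.0, -0.004], [0.026, 0.004, -1.0]]
force: [0.5, -0.3, -2.3]
opening: 0.056
```

Run:
```python
from h import *
st()
p,d=cap('side');a=cv2.resize(p[90:220,180:310],None,fx=4,fy=4)
cv2.imwrite('pics/s19.png',a)
cuptilt(('side',))
```

```text
46.98 [ 0.6268 -0.2948  0.1289] op 0.056 F [ 0.5 -0.3 -2.3] z [ 0.026 -0.004 -1.   ] y [-0.001 -1.     0.004]
side 455 x [0.6   0.657] y [-0.327 -0.214] z [0.044 0.112]
   z 0.041 y med [-0.231 -0.226 -0.223] 12
   z 0.056 y med [-0.226 -0.223 -0.219] 21
   z 0.071 y med [-0.223 -0.221 -0.215] 18
   z 0.086 y med [-0.231 -0.219 -0.214] 28
   z 0.101 y med [-0.284 -0.253 -0.227] 87
   z 0.116 y med [-0.305 -0.294 -0.271] 26
```

View pics/s19.png

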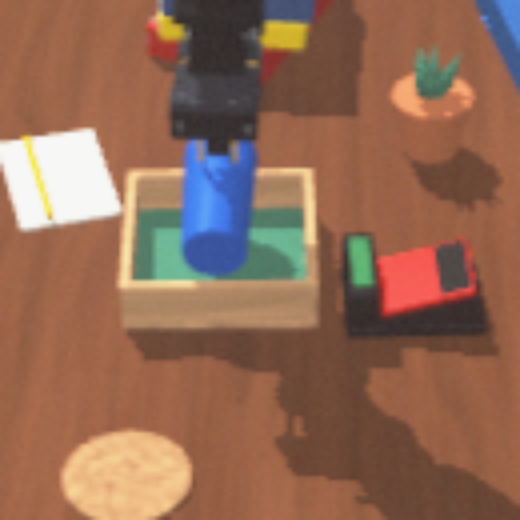

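servo_tool(
  increments=[
    [1,[0,0,-20],0],
    [1,[0,0,-15],0],
    [1,[0,-20,-5],0],
    [1,[0,-25,0],0],
    [1,[0,-20,0],0],
  ],
)

```text
time_s: 47.7
position: [0.6241, -0.2257, 0.1662]
tcp_rot: [[1.0, 0.001, 0.02], [0.001, -1.0, 0.0], [0.02, -0.0, -1.0]]
force: [0.5, 0.1, -3.3]
opening: 0.056
```

servo_tool(
  increments=[
    [1,[0,-8,0],0],
    [1,[0,0,0],0],
  ],
)

```text
time_s: 47.95
position: [0.6249, -0.2198, 0.1664]
tcp_rot: [[1.0, 0.001, 0.022], [0.001, -1.0, -0.001], [0.022, 0.001, -1.0]]
force: [-0.4, -0.0, -3.1]
opening: 0.052
```

Run:
```python
from h import *
st()
cuptilt(('side',))
```

```text
47.95 [ 0.6249 -0.2198  0.1664] op 0.052 F [-0.4 -0.  -3.1] z [ 0.022 -0.001 -1.   ] y [ 0.001 -1.     0.001]
side 492 x [0.598 0.656] y [-0.249 -0.144] z [0.08 0.15]
   z 0.08 y med [-0.158 -0.156 -0.153] 17
   z 0.095 y med [-0.156 -0.153 -0.148] 19
   z 0.11 y med [-0.15  -0.148 -0.146] 18
   z 0.125 y med [-0.171 -0.154 -0.144] 49
   z 0.14 y med [-0.216 -0.191 -0.165] 79
   z 0.155 y med [-0.233 -0.222 -0.202] 24
```

servo_tool(
  increments=[
    [1,[0,0,14],0],
    [1,[0,2,10],0],
    [1,[0,10,3],0],
    [1,[0,10,4],0],
    [1,[0,10,5],0],
  ],
)

```text
time_s: 48.62
position: [0.6258, -0.254, 0.1308]
tcp_rot: [[1.0, -0.001, 0.023], [-0.001, -1.0, -0.001], [0.023, 0.001, -1.0]]
force: [-0.1, 0.6, -0.2]
opening: 0.051
```

servo_tool(
  increments=[
    [1,[0,8,5],0],
    [1,[0,8,6],0],
    [1,[0,8,6],0],
    [1,[0,7,6],0],
    [1,[0,0,0],0],
  ],
)

```text
time_s: 49.25
position: [0.6261, -0.2851, 0.1073]
tcp_rot: [[1.0, -0.001, 0.022], [-0.001, -1.0, -0.002], [0.022, 0.002, -1.0]]
force: [0.2, -0.1, 0.2]
opening: 0.058
```

servo_tool(
  increments=[
    [1,[0,0,0],0],
    [1,[0,0,0],0],
    [1,[0,0,0],0],
    [1,[0,0,0],0],
  ],
)

```text
time_s: 49.75
position: [0.6264, -0.2842, 0.1082]
tcp_rot: [[1.0, -0.0, 0.023], [-0.0, -1.0, -0.002], [0.023, 0.002, -1.0]]
force: [-0.0, -2.3, 1.0]
opening: 0.055
```

Run:
```python
from h import *
st()
p,d=cap('side');a=cv2.resize(p[90:220,180:310],None,fx=4,fy=4)
cv2.imwrite('pics/s20.png',a)
cuptilt(('side',))
```

```text
49.75 [ 0.6264 -0.2842  0.1082] op 0.055 F [-0.  -2.3  1. ] z [ 0.023 -0.002 -1.   ] y [-0.    -1.     0.002]
side 374 x [0.599 0.656] y [-0.298 -0.173] z [0.065 0.116]
   z 0.065 y med [-0.181 -0.177 -0.172] 19
   z 0.08 y med [-0.303 -0.18  -0.176] 38
   z 0.095 y med [-0.285 -0.239 -0.182] 60
   z 0.11 y med [-0.234 -0.196 -0.186] 57
   z 0.125 y med [-0.191 -0.188 -0.187] 4
```

View pics/s20.png

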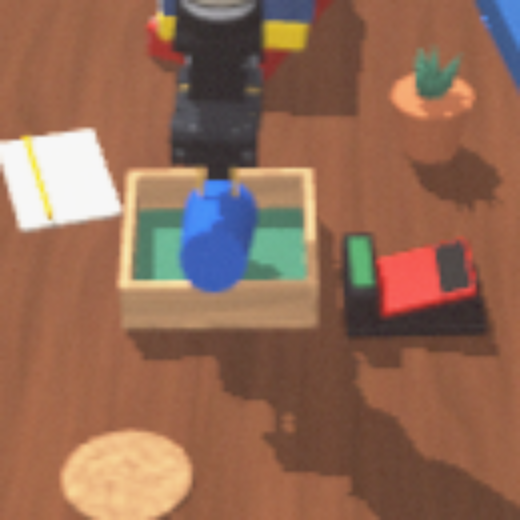

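servo_tool(
  increments=[
    [1,[25,0,0],0],
    [1,[-50,0,0],0],
    [1,[50,0,0],0],
    [1,[-50,0,0],0],
    [1,[50,0,0],0],
  ],
)

```text
time_s: 50.48
position: [0.6371, -0.2801, 0.1032]
tcp_rot: [[1.0, -0.004, -0.001], [-0.004, -1.0, 0.009], [-0.001, -0.009, -1.0]]
force: [0.0, 0.6, -2.3]
opening: 0.051
```

servo_tool(
  increments=[
    [1,[-50,0,0],0],
    [1,[50,0,0],0],
    [1,[-50,0,0],0],
    [1,[25,0,0],0],
    [1,[0,0,0],0],
  ],
)

```text
time_s: 51.1
position: [0.6273, -0.2841, 0.1077]
tcp_rot: [[1.0, -0.001, 0.024], [-0.0, -1.0, -0.002], [0.024, 0.002, -1.0]]
force: [0.9, -0.7, -0.9]
opening: 0.053
```

Run:
```python
from h import *
st()
p,d=cap('side');a=cv2.resize(p[90:220,180:310],None,fx=4,fy=4)
cv2.imwrite('pics/s21.png',a)
cuptilt(('side',))
```

```text
51.1 [ 0.6273 -0.2841  0.1077] op 0.053 F [ 0.9 -0.7 -0.9] z [ 0.024 -0.002 -1.   ] y [-0.001 -1.     0.002]
side 432 x [0.621 0.685] y [-0.307 -0.18 ] z [0.061 0.113]
   z 0.057 y med [-0.187 -0.183 -0.18 ] 15
   z 0.072 y med [-0.188 -0.184 -0.182] 22
   z 0.087 y med [-0.19  -0.186 -0.182] 28
   z 0.102 y med [-0.284 -0.238 -0.189] 104
   z 0.117 y med [-0.214 -0.199 -0.187] 20
```

View pics/s21.png

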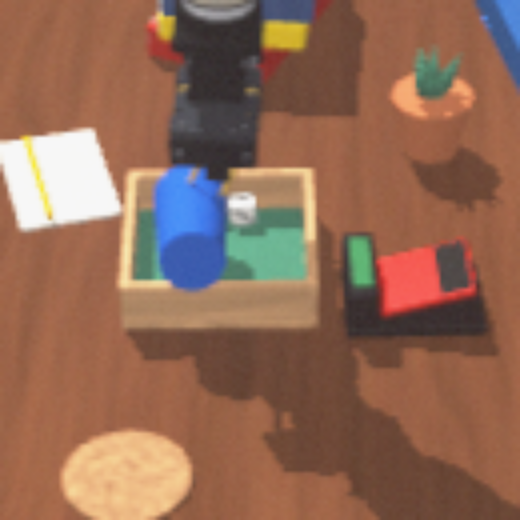

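servo_tool(
  increments=[
    [1,[0,0,-10],0],
    [1,[0,0,-15],0],
    [1,[0,0,-15],0],
    [1,[0,0,0],0],
    [1,[0,0,0],0],
  ],
)

```text
time_s: 51.82
position: [0.6251, -0.2839, 0.148]
tcp_rot: [[1.0, -0.001, 0.022], [-0.001, -1.0, -0.001], [0.022, 0.001, -1.0]]
force: [0.4, 1.1, -2.1]
opening: 0.053
```

Run:
```python
from h import *
st()
p,d=cap('side');a=cv2.resize(p[95:195,185:285],None,fx=6,fy=6,interpolation=cv2.INTER_CUBIC)
cv2.imwrite('pics/s22.png',a)
cuptilt(('side','top'))
```

```text
51.83 [ 0.6251 -0.2839  0.148 ] op 0.053 F [ 0.4  1.1 -2.1] z [ 0.022 -0.001 -1.   ] y [-0.001 -1.     0.001]
side 441 x [0.621 0.679] y [-0.309 -0.184] z [0.095 0.147]
   z 0.098 y med [-0.19  -0.188 -0.183] 27
   z 0.113 y med [-0.192 -0.189 -0.185] 25
   z 0.128 y med [-0.196 -0.19  -0.187] 28
   z 0.143 y med [-0.282 -0.233 -0.191] 117
top 84 x [0.592 0.668] y [-0.206 -0.187] z [0.107 0.262]
   z 0.107 y med [-0.189 -0.188 -0.187] 3
   z 0.122 y med [-0.19  -0.189 -0.189] 6
   z 0.137 y med [-0.205 -0.198 -0.191] 24
   z 0.152 y med [-0.203 -0.193 -0.192] 8
   z 0.257 y med [-0.19 -0.19 -0.19] 4
```

View pics/s22.png

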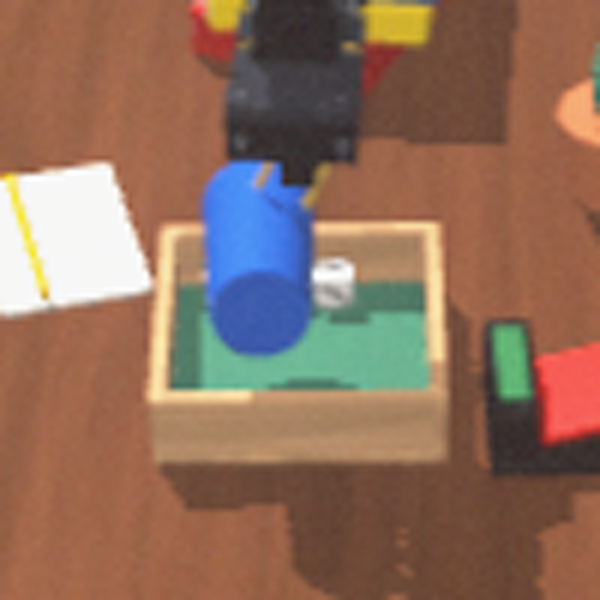

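servo_tool(
  increments=[
    [1,[0,-25,0],0],
    [1,[0,-35,0],0],
    [1,[0,-25,0],0],
    [1,[0,0,0],0],
    [1,[0,50,0],0],
  ],
)

```text
time_s: 52.6
position: [0.6256, -0.2454, 0.1478]
tcp_rot: [[1.0, 0.006, 0.021], [0.006, -1.0, 0.0], [0.021, -0.0, -1.0]]
force: [0.8, -1.2, -1.5]
opening: 0.052
```

servo_tool(
  increments=[
    [1,[0,-50,0],0],
    [1,[0,10,0],0],
    [1,[0,50,0],0],
    [1,[0,-50,0],0],
    [1,[0,0,0],0],
  ],
)

```text
time_s: 53.22
position: [0.6247, -0.2078, 0.1476]
tcp_rot: [[1.0, 0.0, 0.021], [0.0, -1.0, -0.0], [0.021, 0.0, -1.0]]
force: [0.3, -0.7, -2.3]
opening: 0.053
```

Run:
```python
from h import *
st()
p,d=cap('side');a=cv2.resize(p[95:195,185:285],None,fx=6,fy=6,interpolation=cv2.INTER_CUBIC)
cv2.imwrite('pics/s23.png',a)
cuptilt(('side',))
```

```text
53.23 [ 0.6247 -0.2078  0.1476] op 0.053 F [ 0.3 -0.7 -2.3] z [ 0.021 -0.    -1.   ] y [ 0. -1.  0.]
side 345 x [0.618 0.683] y [-0.238 -0.178] z [0.071 0.138]
   z 0.073 y med [-0.188 -0.184 -0.181] 6
   z 0.088 y med [-0.189 -0.182 -0.176] 33
   z 0.103 y med [-0.202 -0.194 -0.186] 38
   z 0.118 y med [-0.217 -0.207 -0.199] 42
   z 0.133 y med [-0.23  -0.22  -0.214] 37
   z 0.148 y med [-0.225 -0.221 -0.219] 3
```

View pics/s23.png

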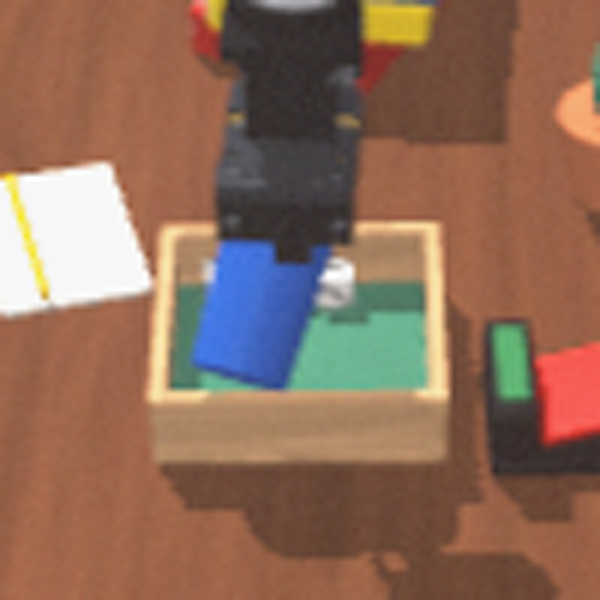

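servo_tool(
  increments=[
    [1,[0,0,-20],0],
    [1,[0,-10,-20],0],
    [1,[-5,-20,0],0],
    [1,[-5,-20,0],0],
    [1,[-5,-12,0],0],
  ],
)

```text
time_s: 53.95
position: [0.608, -0.1443, 0.1864]
tcp_rot: [[1.0, 0.001, 0.02], [0.001, -1.0, -0.0], [0.02, 0.0, -1.0]]
force: [-0.1, 1.0, -2.6]
opening: 0.05
```

servo_tool(
  increments=[
    [1,[0,0,15],0],
    [1,[0,0,20],0],
    [1,[0,0,12],0],
    [1,[0,0,0],0],
  ],
)

```text
time_s: 54.45
position: [0.6096, -0.147, 0.1384]
tcp_rot: [[1.0, -0.001, 0.019], [-0.001, -1.0, -0.0], [0.019, 0.0, -1.0]]
force: [0.6, -0.2, -1.9]
opening: 0.05
```

Run:
```python
from h import *
st()
p,d=cap('side');a=cv2.resize(p[95:195,185:285],None,fx=6,fy=6,interpolation=cv2.INTER_CUBIC)
cv2.imwrite('pics/s24.png',a)
cuptilt(('side',))
```

```text
54.45 [ 0.6096 -0.147   0.1384] op 0.05 F [ 0.6 -0.2 -1.9] z [ 0.019 -0.    -1.   ] y [-0.001 -1.     0.   ]
side 342 x [0.604 0.667] y [-0.17  -0.116] z [0.065 0.126]
   z 0.059 y med [-0.133 -0.125 -0.125] 3
   z 0.074 y med [-0.124 -0.118 -0.113] 23
   z 0.089 y med [-0.137 -0.128 -0.118] 42
   z 0.104 y med [-0.149 -0.142 -0.134] 40
   z 0.119 y med [-0.166 -0.156 -0.148] 44
   z 0.134 y med [-0.161 -0.159 -0.156] 3
```

View pics/s24.png

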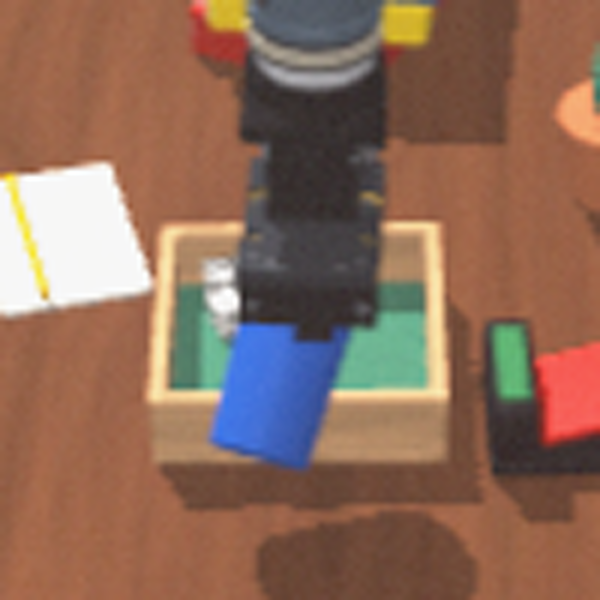

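Run:
```python
from h import *
for n in('side','top'):
    p,d=cap(n,n+'25.png');dice(n,p,d,zlo=.02,zhi=.07,box=(.53,.72,-.38,-.19),minn=3)
p=cv2.imread('pics/top25.png');a=cv2.resize(p[135:225,270:370],None,fx=5,fy=5,interpolation=cv2.INTER_CUBIC)
q=cv2.imread('pics/side25.png');b=cv2.resize(q[120:178,205:265],None,fx=5,fy=5,interpolation=cv2.INTER_CUBIC)
c=np.zeros((450,800,3),np.uint8);c[:,:500]=a;c[:290,500:800]=b;cv2.imwrite('pics/m25.png',c)
```

```text
side die px [221. 142.] 45 rect c [ 681.3 -328.7] size [15.1 59.7] ang 12.3 z [0.024 0.031 0.034]
top die px [337. 181.] 181 rect c [ 625.7 -298. ] size [182.6 153. ] ang 1.7 z [0.046 0.051 0.055]
top die px [340. 164.] 49 rect c [ 680.7 -349.5] size [29.5 27. ] ang 1.9 z [0.026 0.032 0.037]
top die px [331. 166.] 41 rect c [ 670.7 -316.4] size [24.5 24.4] ang 26.7 z [0.027 0.032 0.037]
top die px [340. 178.] 89 rect c [ 623.4 -350.5] size [61.3 30.3] ang 2.1 z [0.026 0.032 0.037]
```

View pics/m25.png

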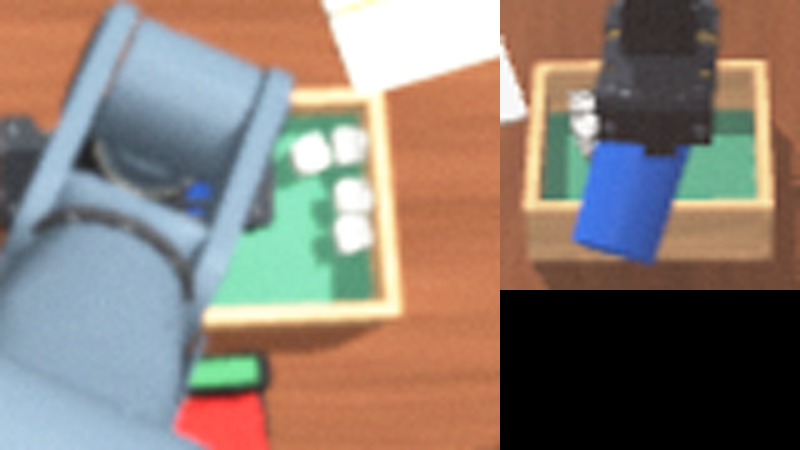

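```bash
cat >> h.py <<'E'
from scipy.optimize import least_squares
def cupfit(bar,names=('side',),box=(.5,.85,-.45,.3),pt0=None,save=None):
    """fit cone: foot centre f, axis a (unit). bar = world pos of the held bar, start guess"""
    Q=[]
    for n in names:
        p,d=cap(n,save if n=='side' else None);X=cloud(n,d);hsv=cv2.cvtColor(p,cv2.COLOR_BGR2HSV)
        b=(hsv[...,0]>105)&(hsv[...,0]<130)&(hsv[...,1]>150)&(d>0)&(X[...,0]>box[0])&(X[...,0]<box[1])&(X[...,1]>box[2])&(X[...,1]<box[3])
        b=cv2.erode(b.astype(np.uint8),np.ones((3,3)))>0
        Q.append(X[b])
    Q=np.vstack(Q);Q=Q[Q[:,2]<.16]
    def unp(q):
        a=np.array([np.sin(q[3]),np.sin(q[4]),1.0]);
        ax=np.array([np.cos(q[3])*np.cos(q[4])]) 
        a=np.array([np.sin(q[3]),-np.sin(q[4])*np.cos(q[3]),np.cos(q[4])*np.cos(q[3])]);return q[:3],a
    def res(q):
        f,a=unp(q);v=Q-f;h=v@a;r=np.linalg.norm(v-h[:,None]*a,axis=1)
        side=r-(.030+.005*h/.13)
        bot=-h  # below foot
        # inside-end points belong to the foot disc
        e=np.where((abs(h)<.006)&(r<.028),h,np.maximum(abs(side),0)*np.sign(side))
        e=np.where(h<0,np.hypot(h,np.maximum(r-.03,0)),e)
        L=f+.088*a; g=[(np.linalg.norm(L-bar)-.066)*3]
        return np.r_[e,g]
    best=None
    for pit in (0,.4,.8,1.2,1.6):
        for rol in(-.3,0,.3):
            a=unp([0,0,0,rol,pit])[1]
            f0=Q.mean(0)-.05*a+np.array([0,-.02,-.01])
            r=least_squares(res,[*f0,rol,pit],loss='soft_l1',f_scale=.004)
            if best is None or r.cost<best.cost:best=r
    f,a=unp(best.x)
    print('foot',np.round(f,4),'axis',np.round(a,3),'tilt',round(np.degrees(np.arccos(a[2])),1),'roll x',round(np.degrees(best.x[3]),1),'pitch',round(np.degrees(best.x[4]),1),'cost',best.cost*1e6/len(Q),len(Q))
    return f,a
E
python3 - <<'E'
from h import *
s=st();b=np.array(s['position'])+[0,0,.017]
cupfit(b)
E
```

```text
54.65 [ 0.6112 -0.1475  0.1409] op 0.05 F [ 0.5 -0.  -1.4] z [ 0.024 -0.002 -1.   ] y [-0.001 -1.     0.002]
foot [ 0.6432 -0.1378  0.0606] axis [-0.224 -0.702  0.676] tilt 47.5 roll x -13.0 pitch 46.1 cost 3.762720319399109 256
```

servo_tool(
  increments=[
    [1,[0,0,-20],0],
    [1,[5,-15,-25],0],
    [1,[10,-27,-5],0],
    [1,[12,-33,0],0],
    [1,[12,-33,0],0],
  ],
)

```text
time_s: 55.32
position: [0.6491, -0.0383, 0.1921]
tcp_rot: [[1.0, -0.001, 0.024], [-0.001, -1.0, -0.002], [0.024, 0.002, -1.0]]
force: [-0.1, 0.5, -2.2]
opening: 0.053
```

servo_tool(
  increments=[
    [1,[9,-20,0],0],
    [1,[5,-7,0],0],
    [1,[0,0,0],0],
    [1,[0,0,0],0],
  ],
)

```text
time_s: 55.82
position: [0.6622, -0.0131, 0.1911]
tcp_rot: [[1.0, -0.002, 0.022], [-0.002, -1.0, -0.002], [0.022, 0.002, -1.0]]
force: [-0.2, 0.1, -1.6]
opening: 0.05
```

Run:
```python
from h import *
s=st();b=np.array(s['position'])+[0,0,.017]
f,a=cupfit(b,save='side26.png')
e=-np.array([0,0,1])+a*a[2];e/=np.linalg.norm(e)
c=f+.03*e;print('contact',np.round(c,4),'rel bar',np.round(c-b,4))
```

```text
55.83 [ 0.6622 -0.0131  0.1911] op 0.05 F [-0.2  0.1 -1.6] z [ 0.022 -0.002 -1.   ] y [-0.002 -1.     0.002]
foot [ 0.6936 -0.0034  0.1118] axis [-0.202 -0.724  0.66 ] tilt 48.7 roll x -11.7 pitch 47.7 cost 2.6898903983667717 217
contact [ 0.6883 -0.0225  0.0893] rel bar [ 0.0261 -0.0094 -0.1188]
```

servo_tool(
  increments=[
    [1,[0,0,20],0],
    [1,[0,0,25],0],
    [1,[0,0,22],0],
    [1,[0,0,10],0],
    [1,[0,0,6],0],
  ],
)

```text
time_s: 56.5
position: [0.6643, -0.0127, 0.1084]
tcp_rot: [[1.0, -0.001, 0.022], [-0.001, -1.0, -0.002], [0.022, 0.002, -1.0]]
force: [-3.3, 0.2, 14.4]
opening: 0.049
```

servo_tool(
  increments=[
    [1,[0,0,3],0],
    [1,[0,0,0],0],
  ],
)

```text
time_s: 56.75
position: [0.6657, -0.0126, 0.1086]
tcp_rot: [[1.0, -0.001, 0.026], [-0.001, -1.0, -0.002], [0.026, 0.002, -1.0]]
force: [-2.8, 0.6, 7.9]
opening: 0.051
```

servo_tool(
  increments=[
    [1,[4,-7,0],0],
    [1,[4,-8,1],0],
    [1,[4,-8,1],0],
    [1,[4,-8,1],0],
    [1,[0,0,0],0],
  ],
)

```text
time_s: 57.38
position: [0.6821, 0.0196, 0.1052]
tcp_rot: [[1.0, -0.0, 0.027], [-0.0, -1.0, -0.001], [0.027, 0.001, -1.0]]
force: [-0.5, 1.6, 8.6]
opening: 0.054
```

Run:
```python
from h import *
s=st();b=np.array(s['position'])+[0,0,.017]
f,a=cupfit(b,save='side27.png')
e=-np.array([0,0,1])+a*a[2];e/=np.linalg.norm(e)
c=f+.03*e;print('contact',np.round(c,4),'rel bar',np.round(c-b,4))
p=cv2.imread('pics/side27.png');cv2.imwrite('pics/s27.png',cv2.resize(p[130:250,170:290],None,fx=5,fy=5))
```

```text
57.38 [0.6821 0.0196 0.1052] op 0.054 F [-0.5  1.6  8.6] z [ 0.027 -0.001 -1.   ] y [-0.    -1.     0.001]
foot [0.702 0.    0.025] axis [-0.242 -0.486  0.84 ] tilt 32.9 roll x -14.0 pitch 30.1 cost 2.4817398812313853 175
contact [ 0.6907 -0.0225  0.0087] rel bar [ 0.0086 -0.0421 -0.1135]
```

View pics/s27.png

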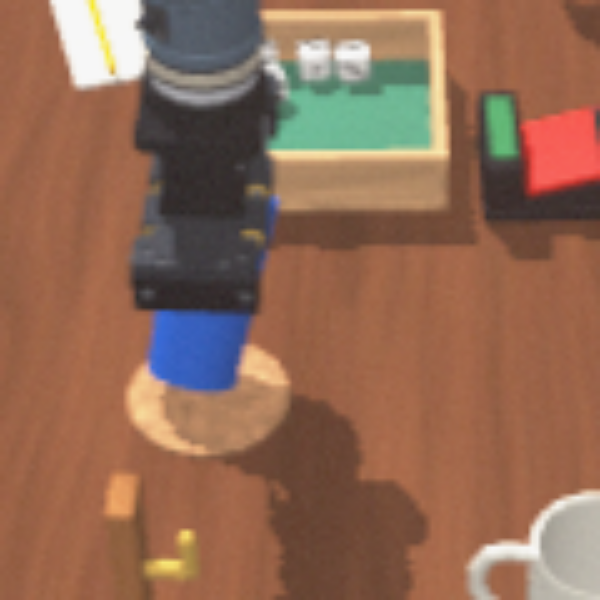

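servo_tool(
  increments=[
    [1,[4,-8,2],0],
    [1,[4,-8,3],0],
    [1,[4,-8,4],0],
    [1,[3,-8,5],0],
    [1,[0,0,0],0],
  ],
)

```text
time_s: 58.05
position: [0.6966, 0.0524, 0.0895]
tcp_rot: [[1.0, -0.0, 0.024], [-0.0, -1.0, 0.0], [0.024, -0.0, -1.0]]
force: [-1.3, 3.7, 5.3]
opening: 0.053
```

Run:
```python
from h import *
s=st();b=np.array(s['position'])+[0,0,.017]
f,a=cupfit(b,save='side28.png')
```

```text
58.05 [0.6966 0.0524 0.0895] op 0.053 F [-1.3  3.7  5.3] z [ 0.024  0.    -1.   ] y [-0. -1. -0.]
foot [0.7082 0.0029 0.0203] axis [-0.396 -0.137  0.908] tilt 24.8 roll x -23.3 pitch 8.6 cost 2.388796243706272 68
```

Run:
```python
from h import *
p=cv2.imread('pics/side28.png');a=cv2.resize(p[150:240,180:270],None,fx=5,fy=5)
q,d=cap('top');b=cv2.resize(q[130:220,220:290],None,fx=5,fy=5);cv2.imwrite('pics/s28.png',np.hstack([a,b]))
```

```text
(no output)
```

View pics/s28.png

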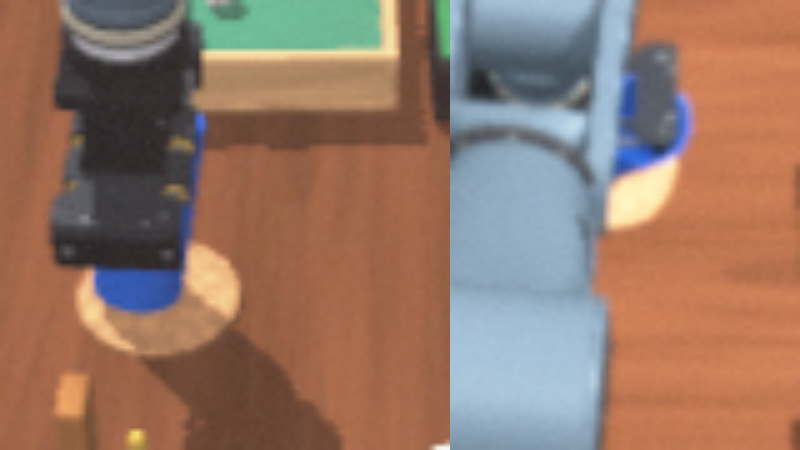

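servo_tool(
  increments=[
    [1,[0,-6,4],0],
    [1,[0,-6,4],0],
    [1,[0,-4,4],0],
    [1,[0,0,3],0],
    [1,[0,0,0],0],
  ],
)

```text
time_s: 58.78
position: [0.6976, 0.0676, 0.0745]
tcp_rot: [[1.0, -0.0, 0.026], [-0.0, -1.0, -0.001], [0.026, 0.001, -1.0]]
force: [1.2, 3.4, 6.2]
opening: 0.05
```

Run:
```python
from h import *
s=st();b=np.array(s['position'])+[0,0,.017]
f,a=cupfit(b,save='side29.png')
f,a=cupfit(b,('side','top'))
p=cv2.imread('pics/side29.png');a=cv2.resize(p[150:240,180:270],None,fx=5,fy=5)
q,d=cap('top');b=cv2.resize(q[130:220,220:290],None,fx=5,fy=5);cv2.imwrite('pics/s29.png',np.hstack([a,b]))
```

```text
58.77 [0.6976 0.0676 0.0745] op 0.05 F [1.2 3.4 6.2] z [ 0.026 -0.001 -1.   ] y [-0.    -1.     0.001]h.py:103: RuntimeWarning: Mean of empty slice.
  f0=Q.mean(0)-.05*a+np.array([0,-.02,-.01])
  ret = um.true_divide(
Traceback (most recent call last):
  File "h.py", line 104, in cupfit
    r=least_squares(res,[*f0,rol,pit],loss='soft_l1',f_scale=.004)
ValueError: Initial guess is outside of provided bounds
```

Run:
```python
from h import *
p,d=cap('side');a=cv2.resize(p[150:240,180:270],None,fx=5,fy=5)
q,d=cap('top');b=cv2.resize(q[130:220,220:290],None,fx=5,fy=5);cv2.imwrite('pics/s29.png',np.hstack([a,b]))
cup('top',q,d,.1,.16)
```

```text
top cup slice 16 [689.    1.2] 34.1 zmax 0.135
```

View pics/s29.png

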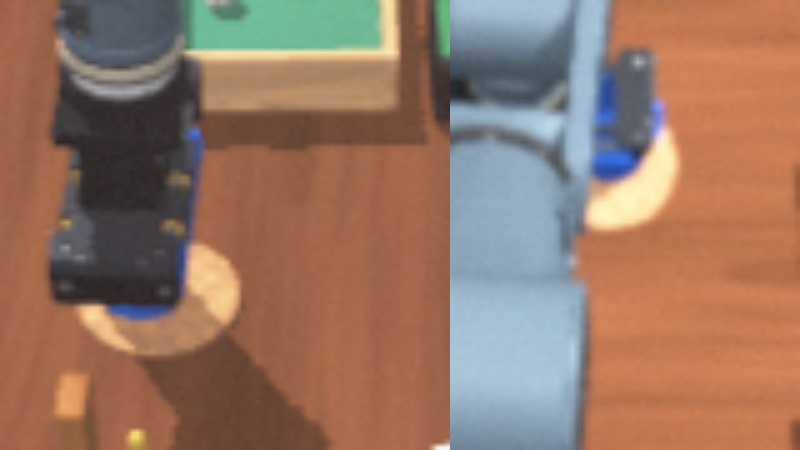

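servo_tool(
  increments=[
    [0.9,[0,0,0],0],
    [0.8,[0,0,0],0],
    [0.76,[0,0,0],0],
    [0.76,[0,0,0],0],
    [0.76,[0,0,0],0],
  ],
)

```text
time_s: 59.55
position: [0.696, 0.0666, 0.0737]
tcp_rot: [[1.0, -0.001, 0.022], [-0.001, -1.0, -0.002], [0.022, 0.002, -1.0]]
force: [-0.1, 0.6, -0.5]
opening: 0.239
```

Run:
```python
from h import *
st()
p,d=cap('side');a=cv2.resize(p[150:240,180:270],None,fx=5,fy=5)
q,d=cap('top');b=cv2.resize(q[130:220,220:290],None,fx=5,fy=5);cv2.imwrite('pics/s30.png',np.hstack([a,b]))
cup('top',q,d,.1,.16)
```

```text
59.55 [0.696  0.0666 0.0737] op 0.239 F [-0.1  0.6 -0.5] z [ 0.022 -0.002 -1.   ] y [-0.001 -1.     0.002]
top cup slice 7 [663.2  -1.9] 11.4 zmax 0.118
```

View pics/s30.png

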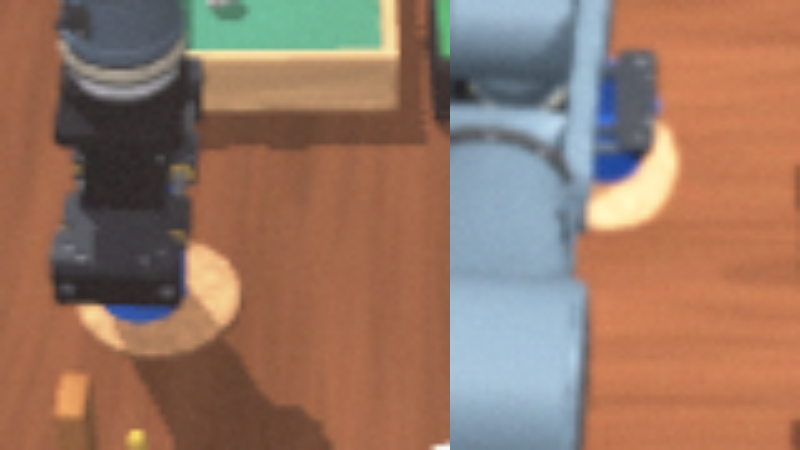

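servo_tool(
  increments=[
    [0.76,[0,0,-5],0],
    [0.76,[0,0,-10],0],
    [0.76,[0.5,0,-15],0],
    [0.76,[0.5,0,-20],0],
    [0.76,[0,0,0],0],
  ],
)

```text
time_s: 60.28
position: [0.6981, 0.0668, 0.1273]
tcp_rot: [[1.0, -0.001, 0.029], [-0.0, -1.0, -0.002], [0.029, 0.002, -1.0]]
force: [0.8, -0.0, -0.4]
opening: 0.239
```

servo_tool(
  increments=[
    [0.76,[0,0,-30],0],
    [0.76,[0,0,-50],0],
    [0.76,[0,-60,0],0],
    [0.76,[0,-60,0],0],
    [0.76,[0,-60,0],0],
  ],
)

```text
time_s: 60.9
position: [0.6941, 0.2483, 0.2037]
tcp_rot: [[1.0, -0.001, 0.022], [-0.001, -1.0, -0.002], [0.022, 0.002, -1.0]]
force: [-0.4, 2.1, 0.4]
opening: 0.239
```

Run:
```python
from h import *
st()
p,d=cap('side');a=cv2.resize(p[150:240,180:270],None,fx=5,fy=5);cup('side',p,d,.12,.15,box=(.5,.9,-.12,.13));cup('side',p,d,0,.02,box=(.5,.9,-.12,.13))
q,d=cap('top','top31.png');b=cv2.resize(q[130:220,220:290],None,fx=5,fy=5);cv2.imwrite('pics/s31.png',np.hstack([a,b]))
cup('top',q,d,.1,.16,box=(.5,.9,-.12,.13))
dice('top',q,d,zlo=.02,zhi=.04,box=(.53,.72,-.38,-.19),minn=3)
b=np.array([.699,.07,.092]);f,a=cupfit(b,('side','top'),box=(.5,.9,-.12,.13))
```

```text
60.9 [0.6941 0.2483 0.2037] op 0.239 F [-0.4  2.1  0.4] z [ 0.022 -0.002 -1.   ] y [-0.001 -1.     0.002]
side cup slice 17 [676.8   6.8] 20.3 zmax 0.136
side loop 8 [0.68  0.046 0.092] [0.683 0.068 0.097]
side cup slice 13 [686.7  24.1] 11.3 zmax 0.136
side loop 8 [0.68  0.046 0.092] [0.683 0.068 0.097]
top cup slice 87 [699.3   3.9] 34.4 zmax 0.135
top loop 27 [0.674 0.036 0.088] [0.712 0.071 0.102]
top die px [340. 164.] 46 rect c [ 679.7 -350.8] size [25.9 29.3] ang 15.0 z [0.026 0.032 0.036]
top die px [331. 166.] 40 rect c [ 670.2 -316.2] size [24.6 23. ] ang 24.5 z [0.027 0.033 0.035]
top die px [340. 178.] 84 rect c [ 622.7 -350.3] size [54.9 30.9] ang 1.1 z [0.028 0.033 0.037]
foot [6.952e-01 5.000e-04 1.030e-02] axis [0.044 0.017 0.999] tilt 2.7 roll x 2.5 pitch -1.0 cost 3.0207773961987185 227
```

View pics/s31.png

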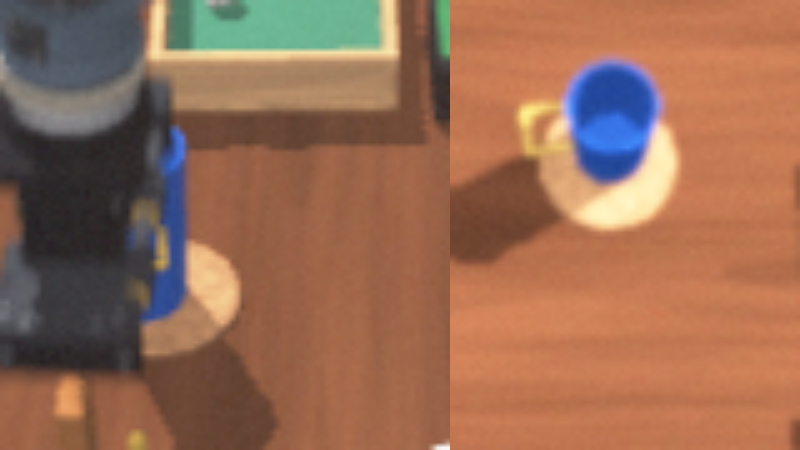

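servo_tool(
  increments=[
    [0.9,[0,5,-20],0],
    [1,[0,10,-50],0],
    [1,[-30,20,-50],0],
    [1,[-50,30,0],0],
    [1,[-50,30,0],0],
  ],
)

```text
time_s: 61.72
position: [0.5609, 0.1504, 0.3233]
tcp_rot: [[1.0, -0.002, 0.026], [-0.002, -1.0, -0.001], [0.026, 0.001, -1.0]]
force: [0.8, -1.3, 0.3]
opening: 0.004
```

Run:
```python
from h import *
st()
for n,f in(('top','top0.png'),('side','side0.png')):
    p,d=cap(n);X=cloud(n,d);r=[q for q in bot.trace(n,'paddle')]
    print(n,[ (round(q['p'],2),np.round(q['bbox'])) for q in r])
    hsv=cv2.cvtColor(p,cv2.COLOR_BGR2HSV)
    box=(X[...,0]>.37)&(X[...,0]<.53)&(X[...,1]>-.30)&(X[...,1]<-.17)&(d>0)
    red=box&(hsv[...,1]>150)&((hsv[...,0]<10)|(hsv[...,0]>170))&(hsv[...,2]>100)
    dk=box&(hsv[...,2]<90)&(X[...,2]>.03)&(X[...,2]<.065)&(X[...,0]<.44)
    for nm,m in(('red',red),('dark',dk)):
        Q=X[m]
        if len(Q):print(n,nm,len(Q),np.round(Q.mean(0),4),np.round(np.percentile(Q,3,0),3),np.round(np.percentile(Q,97,0),3))
```

```text
61.73 [0.5609 0.1504 0.3233] op 0.004 F [ 0.8 -1.3  0.3] z [ 0.026 -0.001 -1.   ] y [-0.002 -1.     0.001]
top [(0.56, array([304., 215., 323., 233.]))]
top red 433 [ 0.4384 -0.2351  0.0314] [ 0.39  -0.285  0.001] [ 0.478 -0.194  0.05 ]
top dark 66 [ 0.4084 -0.2361  0.0459] [ 0.401 -0.261  0.041] [ 0.417 -0.207  0.052]
side [(0.83, array([277., 152., 301., 169.]))]
side red 263 [ 0.444  -0.2245  0.0334] [ 0.394 -0.266  0.02 ] [ 0.476 -0.191  0.049]
side dark 69 [ 0.4108 -0.2317  0.0443] [ 0.4   -0.261  0.04 ] [ 0.421 -0.201  0.049]
```

servo_tool(
  increments=[
    [1,[-22,55,0],0],
    [1,[-22,55,0],0],
    [1,[-22,55,10],0],
    [1,[-23,55,30],0],
    [1,[-23,55,40],0],
  ],
)

```text
time_s: 62.55
position: [0.4582, -0.1156, 0.2471]
tcp_rot: [[1.0, -0.001, 0.029], [-0.001, -1.0, -0.005], [0.029, 0.005, -1.0]]
force: [0.7, -0.4, -0.8]
opening: 0.005
```

servo_tool(
  increments=[
    [1,[-23,55,45],0],
    [1,[-23,54,45],0],
    [1,[0,0,40],0],
    [1,[0,0,0],0],
  ],
)

```text
time_s: 63.05
position: [0.4195, -0.205, 0.1277]
tcp_rot: [[1.0, -0.003, 0.019], [-0.003, -1.0, 0.001], [0.019, -0.001, -1.0]]
force: [0.7, -0.1, 0.9]
opening: 0.004
```

Run:
```python
from h import *
to(.4085,-.234,.05)
p,d=cap('side');a=cv2.resize(p[110:210,220:340],None,fx=5,fy=5);cv2.imwrite('pics/s32.png',a)
```

```text
63.05 [ 0.4195 -0.205   0.1277] op 0.004 F [ 0.7 -0.1  0.9] z [ 0.019  0.001 -1.   ] y [-0.003 -1.    -0.001]
tool delta mm [-12.4  29.1  77.5]
```

View pics/s32.png

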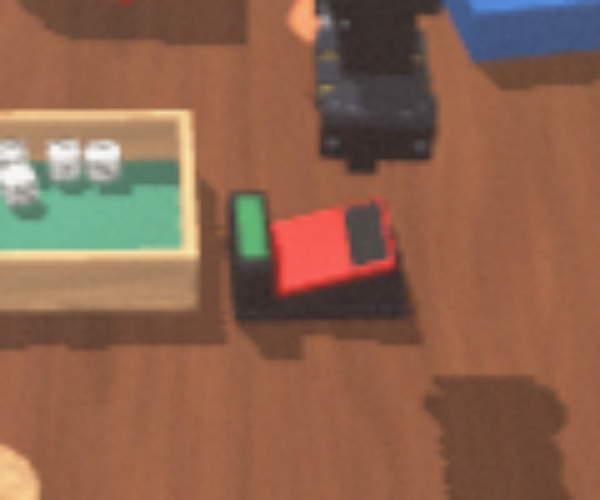

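All four dice visible in the tray (left, ~(15,180), (65,160), (100,160)); the tool is above the paddle strip (365,235). Move over it and press.

servo_tool(
  increments=[
    [1,[-12.5,29,30],0],
    [1,[0,0,35],0],
    [1,[0,0,0],0],
  ],
)

```text
time_s: 63.48
position: [0.4092, -0.2331, 0.0644]
tcp_rot: [[1.0, 0.0, 0.022], [0.0, -1.0, -0.001], [0.022, 0.001, -1.0]]
force: [-0.5, 0.0, -0.4]
opening: 0.003
```

Run:
```python
from h import *
to(.4085,-.234,.024)
```

```text
63.48 [ 0.4092 -0.2331  0.0644] op 0.003 F [-0.5  0.  -0.4] z [ 0.022 -0.001 -1.   ] y [ 0.    -1.     0.001]
tool delta mm [-1.6  0.9 40.3]
```

servo_tool(
  increments=[
    [1,[0,0,12],0],
    [1,[0,0,10],0],
    [1,[0,0,10],0],
    [1,[0,0,6],0],
    [1,[0,0,2],0],
  ],
)

```text
time_s: 64.1
position: [0.4084, -0.2331, 0.0246]
tcp_rot: [[1.0, 0.001, 0.021], [0.001, -1.0, -0.001], [0.021, 0.001, -1.0]]
force: [-5.8, -3.1, 7.9]
opening: 0.0
```

servo_tool(
  increments=[
    [1,[0,0,1],0],
    [1,[0,0,1],0],
    [1,[0,0,0],0],
  ],
)

```text
time_s: 64.47
position: [0.4083, -0.2332, 0.0242]
tcp_rot: [[1.0, 0.001, 0.021], [0.001, -1.0, -0.002], [0.021, 0.002, -1.0]]
force: [-7.1, -2.2, 20.4]
opening: 0.006
```

servo_tool(
  increments=[
    [1,[0,0,1],0],
    [1,[0,0,0],0],
    [1,[0,0,0],0],
  ],
)

```text
time_s: 64.85
position: [0.4084, -0.2332, 0.024]
tcp_rot: [[1.0, 0.001, 0.022], [0.001, -1.0, -0.003], [0.022, 0.003, -1.0]]
force: [-8.7, -2.2, 27.6]
opening: 0.004
```

Run:
```python
from h import *
st()
p,d=cap('side');a=cv2.resize(p[110:210,220:340],None,fx=5,fy=5);cv2.imwrite('pics/s33.png',a)
```

```text
64.85 [ 0.4084 -0.2332  0.024 ] op 0.004 F [-8.7 -2.2 27.6] z [ 0.022 -0.003 -1.   ] y [ 0.001 -1.     0.003]
```

View pics/s33.png

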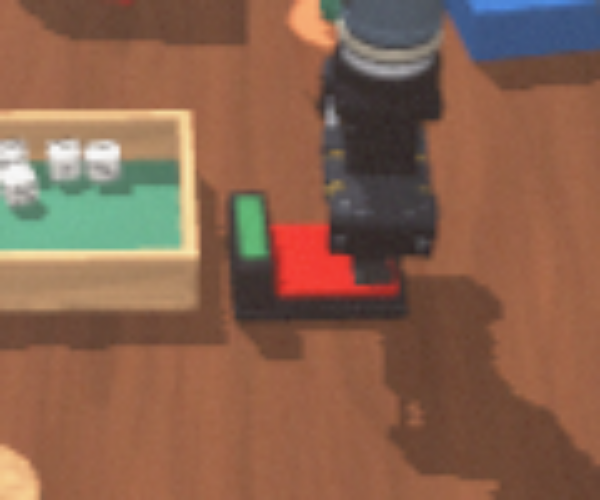

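servo_tool(
  increments=[
    [1,[0,0,-10],0],
    [1,[0,0,-15],0],
    [1,[0,0,-25],0],
    [1,[0,0,-50],0],
    [1,[0,0,-50],0],
  ],
)

```text
time_s: 65.53
position: [0.4055, -0.2323, 0.1726]
tcp_rot: [[1.0, -0.0, 0.021], [-0.0, -1.0, -0.001], [0.021, 0.001, -1.0]]
force: [1.1, -1.5, -0.1]
opening: 0.006
```

servo_tool(
  increments=[
    [1,[0,0,-30],0],
    [1,[0,60,0],0],
    [1,[0,60,0],0],
    [1,[0,60,0],0],
    [1,[0,0,0],0],
  ],
)

```text
time_s: 66.15
position: [0.4052, -0.4177, 0.2018]
tcp_rot: [[1.0, -0.004, 0.024], [-0.004, -1.0, -0.005], [0.024, 0.005, -1.0]]
force: [0.3, 0.1, 0.3]
opening: 0.008
```

Run:
```python
from h import *
st()
p,d=cap('side','side34.png');X=cloud('side',d)
q,d2=cap('top','top34.png')
dice('side',p,d,zlo=.02,zhi=.04,box=(.53,.72,-.38,-.19),minn=3);dice('top',q,d2,zlo=.02,zhi=.04,box=(.53,.72,-.38,-.19),minn=3)
cup('side',p,d,.12,.15,box=(.5,.9,-.12,.13));cup('top',q,d2,.1,.16,box=(.5,.9,-.12,.13))
cupfit(np.array([.699,.07,.092]),('side',),box=(.5,.9,-.12,.13))
for n,im,dd in(('side',p,d),('top',q,d2)):
    Y=cloud(n,dd);hsv=cv2.cvtColor(im,cv2.COLOR_BGR2HSV)
    dk=(dd>0)&(hsv[...,2]<90)&(Y[...,2]>.015)&(Y[...,2]<.065)&(Y[...,0]<.43)&(Y[...,0]>.39)&(Y[...,1]>-.28)&(Y[...,1]<-.18)
    print(n,'strip z',dk.sum(),np.round(Y[dk].mean(0),4) if dk.sum() else '')
a=cv2.resize(p[95:275,180:330],None,fx=3,fy=3);b=cv2.resize(q[130:260,215:345],None,fx=2.7,fy=2.7)
c=np.zeros((540,801,3),np.uint8);c[:,:450]=a;c[:351,450:801]=b;cv2.imwrite('pics/m34.png',c[:,:800])
```

```text
66.15 [ 0.4052 -0.4177  0.2018] op 0.008 F [0.3 0.1 0.3] z [ 0.024 -0.005 -1.   ] y [-0.004 -1.     0.005]
side die px [223. 143.] 76 rect c [ 678.1 -332.3] size [26.  70.2] ang 17.1 z [0.022 0.03  0.035]
side die px [236. 140.] 76 rect c [ 626.8 -349. ] size [55.6 36.3] ang 1.6 z [0.022 0.03  0.034]
top die px [340. 164.] 50 rect c [ 679.9 -350.6] size [27.9 28.4] ang 11.2 z [0.023 0.031 0.035]
top die px [331. 166.] 39 rect c [ 670.9 -315.8] size [24.1 25.4] ang 25.7 z [0.027 0.032 0.036]
top die px [340. 178.] 88 rect c [ 621.5 -350.7] size [58.  30.5] ang 1.7 z [0.025 0.032 0.036]
side cup slice 141 [704.4   4.1] 37.3 zmax 0.134
side loop 25 [0.68  0.036 0.092] [0.714 0.074 0.099]
top cup slice 86 [699.8   2.4] 34.2 zmax 0.135
top loop 29 [0.674 0.036 0.087] [0.712 0.071 0.101]
foot [0.7028 0.0087 0.1666] axis [ 0.001 -0.082 -0.997] tilt 175.3 roll x 180.0 pitch -4.7 cost 2.158865687934558 409
side strip z 75 [ 0.4114 -0.2285  0.0414]
top strip z 0
```

View pics/m34.png

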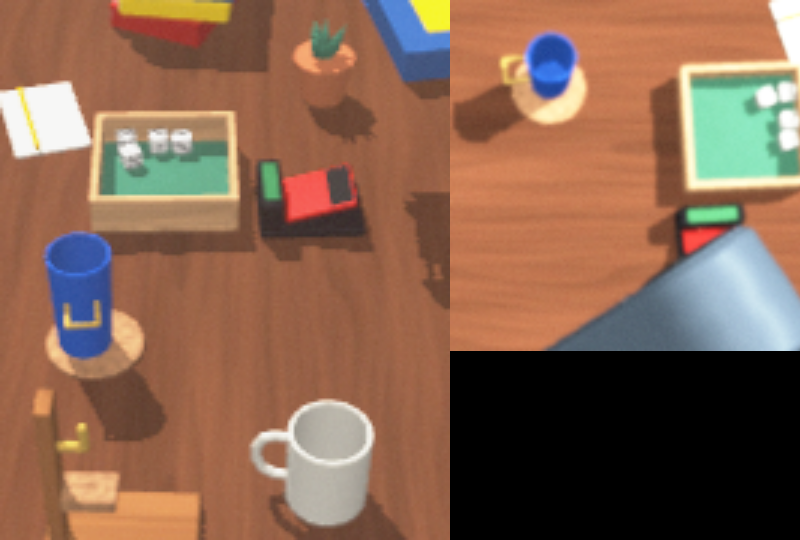

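Run:
```python
from rig import bot
print(bot.hand_in())
```

```text
the job is handed in; nothing more can be done
None
```

I carried the turn through and handed the job in at about 66 s of the 208 s allowed. The hand-in reports no verdict.

**What I did**
- **Cup to the coaster:** I lifted the cup off its hook and set it upright on the coaster.
- **Dice into the cup:** I found four dice on the desk and dropped each one into the cup. One was knocked aside during the run, so I located it again first.
- **Pouring:** The tool can't tilt in this interface. I held the cup by its wire loop and rolled it mouth-down over the tray's wall until it leaned about 106 degrees, then shook the dice out.
- **Cup back upright:** I stood the cup up again by dragging its foot on the coaster, then let go.
- **Timer:** I pressed the paddle to its stop and released it. The fingertip reached 24 mm at 28 N, and the picture showed the paddle level.

**Last checks**
- **Dice:** all four lie in the tray, with none left on the desk or in the cup.
- **Cup:** it stands upright on the coaster, about 10 to 14 mm off centre by the cameras (30 mm allowed). An earlier fit gave a 2.7 degree tilt with the foot at about 10 mm, against a 12 mm limit.
- **Paddle:** it is back up, with its strip at about 41 to 45 mm.
- **Bystanders:** the mug and plant look untouched. The book was not in the last pictures.
- **Arm:** it stands clear with no force on it.

**What disagreed or went wrong**
- **Last cup-axis fit:** it came out upside down (175 degrees). I discarded it, because the picture and the rim height of 134 mm show the cup upright.
- **Reach test:** an early test at the limit of the reach put joint 3 at its end of range (12.5 degrees) with a wrist reading of about 53 N, and left the tool tilted by about 1.3 degrees for the rest of the run.
- **Stand post:** the fingers may have brushed the stand's post once, at about 2 N.

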